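# Load the leak-test cabinet and set its air pressure

## Robot

A 6-joint arm with a two-finger parallel gripper is mounted at the origin on the work surface. World frame = base frame: x ahead of the robot, y to its left, z up, the work surface at z = 0. Lengths are in m, angles in rad, forces in N, time in s.
With the tool pointing down it reaches from about 0.4 to 0.825 m from the base axis. Payload 7 kg.
Tool frame: the origin (TCP) lies between the finger pads; the fingertips stand 8 mm ahead of it and the grasp point (between the pads) lies 11 mm behind it (arm.finger_overhang is the distance from the TCP to the fingertips, in m); z points along the fingers, y is the line along which they close (so a half turn about z gives the same grasp; the last joint's range is limited). The gripper opens to 88 mm and grips with 3 to 60 N. Pads are 19 mm wide; open, the fingers measure 130 mm over their backs; the gripper's body (78 mm by 193 mm) begins 47 mm behind the grasp point.
Start: joints at [-1.014, 0.359, 0.012, 0, -1.224, -0.288], TCP at [0.179, -0.651, 0.235] pointing down, gripper open.
Joint ranges: [-3.07, 3.07], [-1.43, 2.12], [-1.02, 1.25], [-3.03, 1.67], [-3.05, -0], [-3.03, 3.03]. Speed limits (rad/s): [2.39, 2.39, 3.01, 3.14, 3.14, 3.14].

## Interface

Orientations are given as [roll, pitch, yaw] about the fixed x, y, z axes, in that order (R = Rz(yaw) Ry(pitch) Rx(roll)).
In Python, from station import arm gives the robot as it stands.
- The arm moves only by the tool move_arm, never from a script. Its argument "rows" is text: rows parted by semicolons, each of 7 numbers parted by spaces: the turn, a rotation vector about the tool's x, y, z in degrees, then the shift along the tool's x, y, z in m, then the finger opening in m, from 0 to 0.0876. A call has 1 to 8 rows; each row shifts and turns the commanded pose from where the row before left it, along the tool's axes as they then stand; what a row does not reach is not made up. A row lasts 1/8 s, in which the tool goes at most 62.5 mm and 10.7 degrees, less where a joint would pass 70% of its speed; a pose out of reach is approached as far as the arm can. A call is refused whole if a number of a shift passes 0.0625 or a number of a turn 10.7, either way. A call with a gripper value outside its range is refused whole. The fingers move at their own pace and stop on an object; "squeeze" is the grip in N (left out, the last holds). Time passes only in rows, so rows that do not move let the fingers close. It gives the time, the measured TCP pose, the force, the opening and the grip force at its end, in the units of the state.
- arm.get_state(): the state, without advancing time (a new reading comes with each control period).
- arm.grab_frame(name): name is "scene" or "top" or "wrist"; returns (picture, depth): 400x640x3 uint8, blue, green, red; 400x640 float32, m along the optical axis (not along the pixel's ray), 0 where there is no reading.
- arm.camera_model(name): a dict with "mtx" (3x3 intrinsics, pixels), "camera_from_world" (4x4, takes a point from world to camera coordinates); the wrist camera has in their place "mount" (4x4, takes a point from camera to tool coordinates, whose origin is the TCP and whose axes are the flange's). Camera axes: x right, y down, z forward; pixel columns grow to the right and rows downward; lengths in m; the calibration is good to about 2 mm. A picture is of the moment at which its call begins: read the wrist's pose just before it. camera_model takes no time and is no camera call.
- arm.job_done(): hands the job in; it is judged then, once.
The state is a dict: "t": time; "q": joint angles; "qd": joint speeds; "joint_efforts": joint torques, N m; "eef_pos": TCP position; "ee_rot": TCP orientation; "force": force on the tool from outside, world axes, zero at the start; "moment": the same for the moment, N m; "width": finger opening in m; "gripper_force": force on a finger pad.
Only numpy, scipy, OpenCV 4.12 (cv2) and the standard library are available. Lean on these libraries where they do the work, as an engineer would, in place of code of your own. Each camera call takes 0.05 s, during which the arm holds its last target. There are 200 camera calls.

## Task

Leak-test the repaired fill valves: raise the lift-up door of the clear test cabinet until its stay locks and holds it up by itself, and lay every blue-and-white valve in a cradle of its own inside, the tube resting in both saddles and the ribbed square head at the back by the rubber nozzle. Then press the red pad to unlock the stay, lower the door fully shut, never forcing it against the locked stay, and only then turn the regulator knob on the blue console until the black gauge needle points at the red mark. Leave the other things on the bench where they are.

Things in the scene. Friction and masses are not known exactly. Their poses are not given: they have to be found in the camera images.
- cab: clear leak-test cabinet in an aluminium frame, fixed: 270 mm deep (x), 440 wide (y), 200 high. Origin under its centre at bench height; +x runs from its front to its back, z up; it faces roughly the robot. Front wall (x -130 mm) 80 mm high, back at x +130, inner floor 12 mm up, inner width 410. The opening slopes from the front wall up to the door's hinge (x +50, z 200 mm), then a flat top.
- door (a joint): lift-up door angle, rad: 0 shut (slopes 34 deg down to the front), grows as raised. At about 1.15 the sprung latch falls behind the door's pin and holds it; stop at 1.27. Raise to 1.2 or more, then let go. Lifting takes about 5 N at the handle. Unlocked, it sinks slowly by itself and rests a little short of shut (about 0.2); a push down of a few N shuts it.
- door_hinge (a point): middle of the door's hinge line (along the cabinet's y axis), 200 mm above the bench; fixed. Axes as cab.
- door_handle (a point): middle of the door's handle: round black bar 12 mm thick, 130 mm long, parallel to the hinge, its axis 38 mm off the plane through the hinge (about 30 mm clear of the outer face) and 190 mm along the door from the hinge; the lower edge is 22 mm further. Moves with the door; its z axis is the door's outward normal. Shut: 124 mm above the bench, 178 mm in front of the hinge line.
- latch_pad (a point): middle of the top of the stay's red release pad, 36 mm (cabinet x) by 46 mm (y), 264 mm above the bench, outside the cabinet's right (-y) end, clear of the door. Sprung: press it straight down 12 to 18 mm (about 4 N) and hold about a second; the door unlocks and starts to sink. It springs back when let go.
- cradle0 (a point): right-hand cradle in the cabinet: where the middle of a valve's tube axis lies when in place, 55 mm above the bench. Axes as cab. Two black V saddles, 10 mm thick, 34 mm in front of and behind this point, hold the tube and rise 4 mm above its axis; fingers fit between them. Cradles are 95 mm apart. The nozzle's face is 117 mm behind this point.
- cradle1 (a point): middle cradle in the cabinet: where the middle of a valve's tube axis lies when in place, 55 mm above the bench. Axes as cab. Two black V saddles, 10 mm thick, 34 mm in front of and behind this point, hold the tube and rise 4 mm above its axis; fingers fit between them. Cradles are 95 mm apart. The nozzle's face is 117 mm behind this point.
- cradle2 (a point): left-hand cradle in the cabinet: where the middle of a valve's tube axis lies when in place, 55 mm above the bench. Axes as cab. Two black V saddles, 10 mm thick, 34 mm in front of and behind this point, hold the tube and rise 4 mm above its axis; fingers fit between them. Cradles are 95 mm apart. The nozzle's face is 117 mm behind this point.
- valve0_mid (a point): middle of the blue tube, on its axis, of a fill valve: tube 32 mm across, 110 mm long; ribbed white square head (50 x 50, 45 mm long) on its +x end, round white collar (50 across, 18 long) on its -x end; 173 mm overall, 120 to 210 g. Lies level, axis 25 mm above the bench. x runs along the tube to the head. Two or three of the four valves are present; absent: None.
- valve1_mid (a point): middle of the blue tube, on its axis, of a fill valve: tube 32 mm across, 110 mm long; ribbed white square head (50 x 50, 45 mm long) on its +x end, round white collar (50 across, 18 long) on its -x end; 173 mm overall, 120 to 210 g. Lies level, axis 25 mm above the bench. x runs along the tube to the head. Two or three of the four valves are present; absent: None.
- valve2_mid (a point): middle of the blue tube, on its axis, of a fill valve: tube 32 mm across, 110 mm long; ribbed white square head (50 x 50, 45 mm long) on its +x end, round white collar (50 across, 18 long) on its -x end; 173 mm overall, 120 to 210 g. Lies level, axis 25 mm above the bench. x runs along the tube to the head. Two or three of the four valves are present; absent: None.
- valve3_mid (a point): middle of the blue tube, on its axis, of a fill valve: tube 32 mm across, 110 mm long; ribbed white square head (50 x 50, 45 mm long) on its +x end, round white collar (50 across, 18 long) on its -x end; 173 mm overall, 120 to 210 g. Lies level, axis 25 mm above the bench. x runs along the tube to the head. Two or three of the four valves are present; absent: None.
- knob_grip (a point): centre of the regulator knob, half-way up, 111 mm above the bench: round, fluted, black, 48 mm across, 30 mm high, vertical axis, on the flat top of the fixed blue console (140 mm deep, 250 wide, 80 high). The gauge, 110 mm across, lies face up beside it, centred 120 mm from the knob's axis.
- knob (a joint): knob angle, rad, growing clockwise seen from above, 0 to 5.6. It stays where it is left (friction 0.05 N m). The needle turns 0.8 rad per rad of the knob, the same way: needle angle = 0.8 x knob angle. It starts below the mark.
- set_hand (a joint): angle of the red mark on the gauge's rim, on the same scale as the needle angle (see the knob); fixed during the job. The needle points at it when the two are equal.
- needle_tip (a point): tip of the black needle, 40 mm from the gauge's centre, 94 mm above the bench.
- mark_tip (a point): the point, at the same radius and height, where the needle's tip is when it points at the red mark.
- wrench: bystander to be left alone: a 200 mm steel wrench. Origin at its underside.
- cup: bystander to be left alone: a clear plastic cup, 80 mm across, 75 mm high. Origin at its underside.
- grease: bystander to be left alone: a yellow jar, 60 mm across, 60 mm high. Origin at its underside.
- float_can: bystander to be left alone: a blue float, 60 mm across, 75 mm high. Origin at its underside.
- nut: bystander to be left alone: a white plastic ring nut, 70 mm across, 20 mm high. Origin at its underside.

How it is judged:
By the outcome, as a careful person would: the job done as asked, in the order asked, and still so for the second after the job is handed in, with the robot touching nothing.
Of valve0, valve1, valve2, valve3 only 2 to 3 are there at a start; the rules pass over those that are not, and their reading is None.
At some moment in a run one of valve0, valve1, valve2, valve3 may be knocked a few centimetres aside while the robot is not near it.
Once in a run the grip may slacken for a moment while it holds something.
It also fails if it takes over 210 s, if anything falls off the work surface, if the arm or the gripper's body presses on something with over 40 N, if the wrist force passes 120 N, or if a joint passes its speed limit or range.

## Working session

There is one attempt and no reset: what is moved stays moved. The work goes in short steps, Python scripts to look and compute and a tool call to move; the robot and the scene stay as the last step left them, time stands still between calls to the robot, and variables do not carry over. Pictures are saved under pics/ and viewed, at most 14 in all, crops included, and the job is handed in when it is done.

Besides the shell and the picture viewer there is one more tool, called by a JSON object that holds its "op" and its "data". move_arm: Moves the arm, as the interface text tells. Its arguments: {"type":"object","properties":{"rows":{"type":"string"},"squeeze":{"type":"number"}},"required":["rows"]}

```bash
ls; mkdir -p pics
python3 - <<'E'
from station import arm
import cv2,numpy as np
print(arm.get_state())
for n in("scene","top"):
    p,d=arm.grab_frame(n); cv2.imwrite(f"pics/{n}0.png",p); np.save(f"pics/{n}0.npy",d)
    print(n,arm.camera_model(n))
print(arm.camera_model("wrist"),arm.finger_overhang)
E
```

```text
pics
{'t': 0.0, 'q': array([-1.01392731e+00,  3.59375407e-01,  1.10995567e-02, -3.45196510e-04,
       -1.22411484e+00, -2.88068556e-01]), 'qd': array([ 3.15378895e-05, -1.54978828e-03, -2.03565337e-03, -5.23963403e-04,
       -1.64343448e-04, -3.45163171e-04]), 'joint_efforts': array([-5.86418191e-04, -5.82717741e+01,  2.93056029e+01,  6.99729234e+00,
        6.87827225e-03, -1.08739914e-04]), 'eef_pos': array([ 0.17909731, -0.65032737,  0.23364871]), 'ee_rot': array([ 3.13997179e+00, -1.41863167e-04, -2.87290963e+00]), 'force': array([-0.23935724, -0.23352918,  0.9023932 ]), 'moment': array([ 0.02627358,  0.00430604, -0.02106002]), 'gripper_force': 0.0, 'width': 0.08778060813337478}
scene {'mtx': array([[377.36876036,   0.        , 321.13580923],
       [  0.        , 377.36876036, 200.24332952],
       [  0.        ,   0.        ,   1.        ]]), 'camera_from_world': array([[-0.08075989,  0.99656142,  0.01852482,  0.14592965],
       [ 0.65288316,  0.06693382, -0.75449549, -0.23528966],
       [-0.75314104, -0.04883843, -0.65604374,  1.81408848],
       [ 0.        ,  0.        ,
[... 283 characters left out ...]
   [-0.98884899, -0.00317343, -0.14888788,  0.54347683],
       [ 0.14885939,  0.00785412, -0.98882718,  1.65140217],
       [ 0.        ,  0.        ,  0.        ,  1.        ]])}
{'mtx': array([[340.19540101,   0.        , 319.60890191],
       [  0.        , 340.19540101, 199.28893826],
       [  0.        ,   0.        ,   1.        ]]), 'mount': array([[-3.24985398e-04, -9.56003605e-01, -2.93354735e-01,
         7.99199287e-02],
       [ 9.99999938e-01, -2.71603210e-04, -2.22705559e-04,
        -1.27062312e-03],
       [ 1.33231230e-04, -2.93354790e-01,  9.56003635e-01,
        -1.50450041e-01],
       [ 0.00000000e+00,  0.00000000e+00,  0.00000000e+00,
         1.00000000e+00]])} 0.008
```

View pics/top0.png

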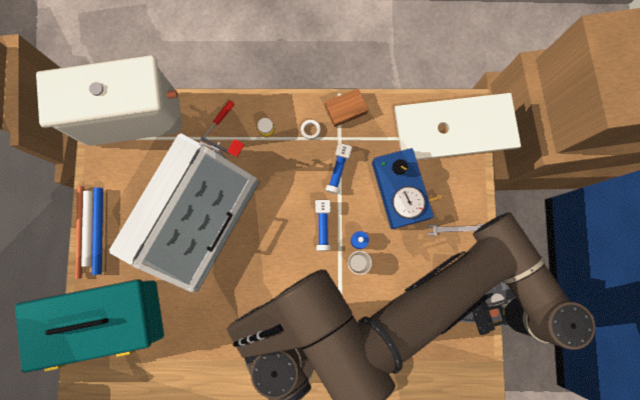

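View pics/scene0.png

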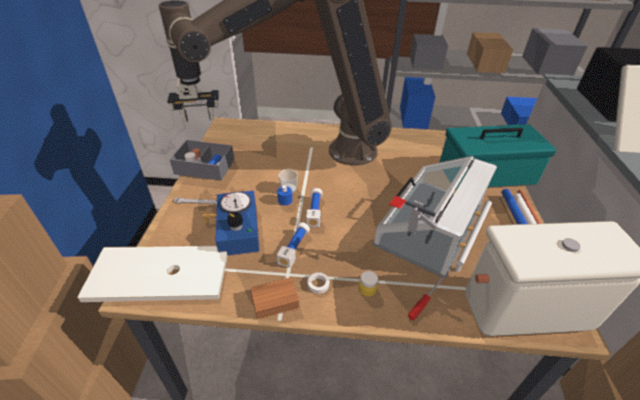

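Run:
```python
import cv2,numpy as np
p=cv2.imread("pics/top0.png")
a=cv2.resize(p[120:300,100:270],None,fx=3.2,fy=3.2,interpolation=cv2.INTER_CUBIC)
b=cv2.resize(p[130:270,300:460],None,fx=1.6,fy=1.6,interpolation=cv2.INTER_CUBIC)
c=cv2.resize(cv2.imread("pics/scene0.png")[130:200,150:250],None,fx=2.4,fy=2.4)
o=np.zeros((576,544+256,3),np.uint8);o[:a.shape[0],:a.shape[1]]=a;o[:b.shape[0],544:544+b.shape[1]]=b;o[300:300+c.shape[0],544:544+c.shape[1]]=c
cv2.imwrite("pics/crop1.png",o)
```

```text
(no output)
```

View pics/crop1.png

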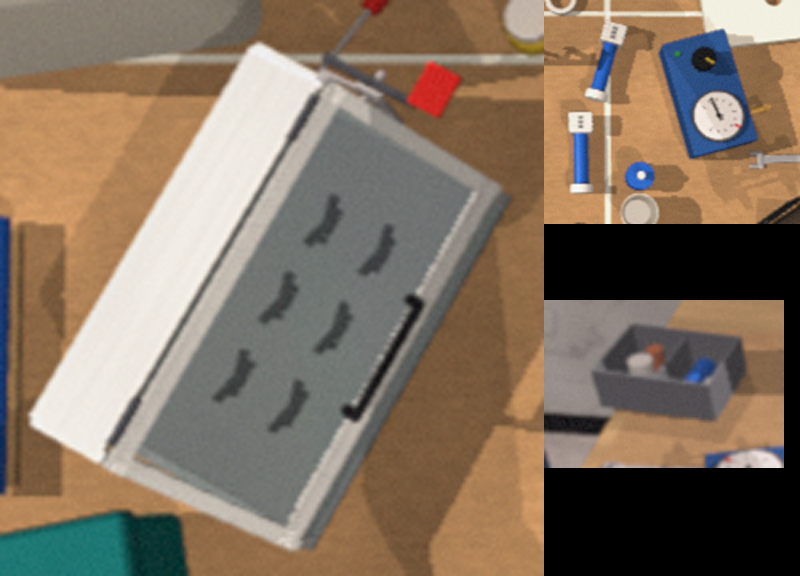

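```bash
cat > h.py <<'E'
from station import arm
import cv2,numpy as np
from scipy.spatial.transform import Rotation as R
def ray(n,px,z,T=None):
    """pixels (N,2) -> world points on plane z"""
    m=arm.camera_model(n); px=np.atleast_2d(px).astype(float)
    C=np.linalg.inv(m["camera_from_world"]) if T is None else T
    d=np.c_[px,np.ones(len(px))]@np.linalg.inv(m["mtx"]).T@C[:3,:3].T
    o=C[:3,3]; s=(z-o[2])/d[:,2]
    return o+d*s[:,None]
def proj(n,P,T=None):
    m=arm.camera_model(n); W=m["camera_from_world"] if T is None else np.linalg.inv(T)
    c=np.atleast_2d(P)@W[:3,:3].T+W[:3,3]; c=c@m["mtx"].T
    return c[:,:2]/c[:,2:]
def tool():
    s=arm.get_state(); T=np.eye(4); T[:3,:3]=R.from_euler("xyz",s["ee_rot"]).as_matrix(); T[:3,3]=s["eef_pos"]; return T
def wcam(): return tool()@arm.camera_model("wrist")["mount"]
def blobs(mask,amin=20):
    n,l,st,c=cv2.connectedComponentsWithStats(mask.astype(np.uint8))
    return [(c[i],st[i],l==i) for i in range(1,n) if st[i,4]>=amin]
def hsv(p): return cv2.cvtColor(p,cv2.COLOR_BGR2HSV)
def to(pos,Rt):
    """tool-frame shift and rotvec(deg) from the pose now to (pos,Rt)"""
    T=tool(); return T[:3,:3].T@(np.array(pos)-T[:3,3]), np.degrees(R.from_matrix(T[:3,:3].T@Rt).as_rotvec())
E
python3 - <<'E'
from h import *
np.set_printoptions(precision=4,suppress=True)
p=cv2.imread("pics/top0.png")
H=ray("top",[(229.7,213.75),(209.4,248.75)],.128); print("handle",H,H.mean(0))
print("pad",ray("top",(235.6,148.1),.264))
s=np.array([(323,220),(377,252),(279,298),(333,328),(234,377),(288,406)])/3.2+[100,120]
S=ray("top",s,.053); print("saddles",S); print((S[0::2]+S[1::2])/2)
d=(S[0::2]-S[1::2]).mean(0); print("yaw saddles",np.arctan2(d[1],d[0]))
hd=H[1]-H[0]; print("yaw handle",np.arctan2(-hd[0],hd[1]))
h=hsv(p)
for nm,m in(("blue",(abs(h[...,0].astype(int)-112)<12)&(h[...,1]>150)&(h[...,2]>70)),("red",((h[...,0]<6)|(h[...,0]>174))&(h[...,1]>170)&(h[...,2]>110))):
    for c,st,mm in blobs(m,6):
        if 190<c[0]<460 and 80<c[1]<330:
            ys,xs=np.nonzero(mm); q=ray("top",np.c_[xs,ys],.033)[:,:2]; 
            w,v=np.linalg.eigh(np.cov(q.T)); print(nm,c,st,q.mean(0),v[:,1],np.sqrt(w)*3.46)
print("knob",ray("top",(400,167.5),.126),"gauge",ray("top",(408.75,201.9),.09))
E
```

```text
handle [[0.4702 0.1645 0.128 ]
 [0.3561 0.2269 0.128 ]] [0.4131 0.1957 0.128 ]
pad [[0.6563 0.1282 0.264 ]]
saddles [[0.565  0.2797 0.053 ]
 [0.5303 0.2202 0.053 ]
 [0.4802 0.3237 0.053 ]
 [0.4482 0.2646 0.053 ]
 [0.3956 0.368  0.053 ]
 [0.3652 0.3092 0.053 ]]
[[0.5477 0.25   0.053 ]
 [0.4642 0.2941 0.053 ]
 [0.3804 0.3386 0.053 ]]
yaw saddles 1.069771043341552
yaw handle 1.070277695520355
blue [398.9381 184.4588] [ 373  149   60   79 1905] [ 0.5861 -0.4065] [-0.9818 -0.1901] [0.1671 0.2616]
blue [337.2074 171.2811] [330 157  15  29 217] [ 0.6319 -0.1916] [-0.9613  0.2756] [0.026  0.1041]
blue [322.5146 228.4393] [319 214   8  30 239] [ 0.4312 -0.1403] [-1.    -0.004] [0.0273 0.1031]
blue [359.1297 239.8703] [351 232  17  17 185] [ 0.3923 -0.2659] [-0.5363  0.8441] [0.0523 0.0548]
red [223.5375 111.4938] [213 101  21  24 160] [0.8487 0.2142] [-0.7947  0.607 ] [0.0223 0.0964]
red [235.1118 147.5706] [227 140  17  17 170] [0.7163 0.1691] [-0.8639  0.5037] [0.0415 0.0523]
knob [[ 0.6264 -0.3953  0.126 ]] gauge [[ 0.5165 -0.4283  0.09  ]]
```

```bash
cat >> h.py <<'E'
def pose(pos,cabyaw,lean=0,roll=0):
    """tool pose: tool x azimuth = cabyaw (rad), tool tilted so its body leans towards tool +x by lean (deg)"""
    Rt=R.from_euler("xyz",[np.pi,0,cabyaw]).as_matrix()@R.from_euler("y",lean*1.0,degrees=True).as_matrix()
    T=np.eye(4);T[:3,:3]=Rt;T[:3,3]=pos;return T
def plan(wps,w,start=None,vmax=.06,amax=10.5):
    """wps: list of 4x4; prints rows in tool axes, rounded to mm and 0.5 deg, rounding carried over"""
    T=tool() if start is None else start.copy(); n_all=0; out=[]
    for G in wps:
        A=T.copy(); dr=R.from_matrix(A[:3,:3].T@G[:3,:3]).as_rotvec(); dp=G[:3,3]-A[:3,3]
        n=max(1,int(np.ceil(max(np.linalg.norm(dp)/vmax,np.degrees(np.linalg.norm(dr))/amax))))
        for k in range(1,n+1):
            I=np.eye(4); I[:3,:3]=A[:3,:3]@R.from_rotvec(dr*k/n).as_matrix(); I[:3,3]=A[:3,3]+dp*k/n
            t=np.round(T[:3,:3].T@(I[:3,3]-T[:3,3]),3); r=np.round(np.degrees(R.from_matrix(T[:3,:3].T@I[:3,:3]).as_rotvec())*2)/2
            T[:3,3]=T[:3,3]+T[:3,:3]@t; T[:3,:3]=T[:3,:3]@R.from_rotvec(np.radians(r)).as_matrix()
            out.append(" ".join(f"{v+0:g}" for v in (*r,*t))+f" {w}")
    for i in range(0,len(out),8): print("; ".join(out[i:i+8]))
YC=1.07; CX=np.array([np.cos(YC),np.sin(YC),0]); CY=np.array([-CX[1],CX[0],0]); HINGE=np.array([.4987,.3518,.2])
def handle(th):
    a=np.radians(-34)+th
    return HINGE+(.19*np.cos(a)-.038*np.sin(a))*-CX+np.array([0,0,.19*np.sin(a)+.038*np.cos(a)])
E
python3 - <<'E'
from h import *
print(pose([0,0,0],0,35)[:3,:3]); print(handle(0),handle(1.2))
plan([pose([.45,-.3,.3],-1.7),pose([.413,.196,.24],-.5),pose([.413,.196,.16],-.5)],.032)
E
```

```text
[[ 8.19152044e-01  0.00000000e+00  5.73576436e-01]
 [ 7.02428547e-17 -1.00000000e+00 -1.00317193e-16]
 [ 5.73576436e-01  1.22464680e-16 -8.19152044e-01]]
[0.41286989 0.19498596 0.12525678] [0.43415161 0.23386827 0.33953355]
0 0 -8.5 -0.044 0.033 -0.008 0.032; 0 0 -8.5 -0.049 0.027 -0.008 0.032; 0 0 -8 -0.052 0.018 -0.009 0.032; 0 0 -8.5 -0.054 0.012 -0.008 0.032; 0 0 -8.5 -0.055 0.003 -0.008 0.032; 0 0 -8.5 -0.056 -0.005 -0.008 0.032; 0 0 -8.5 -0.053 -0.013 -0.009 0.032; 0 0 -8 -0.052 -0.021 -0.008 0.032
0 0 -7.5 -0.054 0.011 0.007 0.032; 0 0 -8 -0.055 0.005 0.007 0.032; 0 0 -7.5 -0.055 -0.004 0.006 0.032; 0 0 -7.5 -0.054 -0.011 0.007 0.032; 0 0 -8 -0.053 -0.017 0.007 0.032; 0 0 -7.5 -0.049 -0.025 0.007 0.032; 0 0 -7.5 -0.046 -0.031 0.006 0.032; 0 0 -8 -0.041 -0.037 0.007 0.032
0 0 -7.5 -0.036 -0.042 0.007 0.032; 0 0 0 0 0 0.04 0.032; 0 0 0 0 0 0.04 0.032
```

{"op": "move_arm", "data": {"rows": "0 0 -8.5 -0.044 0.033 -0.008 0.032; 0 0 -8.5 -0.049 0.027 -0.008 0.032; 0 0 -8 -0.052 0.018 -0.009 0.032; 0 0 -8.5 -0.054 0.012 -0.008 0.032; 0 0 -8.5 -0.055 0.003 -0.008 0.032; 0 0 -8.5 -0.056 -0.005 -0.008 0.032; 0 0 -8.5 -0.053 -0.013 -0.009 0.032; 0 0 -8 -0.052 -0.021 -0.008 0.032"}}

```text
t: 1.1
eef_pos: [0.4511, -0.2984, 0.3008]
ee_rot: [3.142, 0.0, -1.699]
force: [0.4, -0.1, 0.4]
width: 0.0323
gripper_force: 0.0
```

{"op": "move_arm", "data": {"rows": "0 0 -7.5 -0.054 0.011 0.007 0.032; 0 0 -8 -0.055 0.005 0.007 0.032; 0 0 -7.5 -0.055 -0.004 0.006 0.032; 0 0 -7.5 -0.054 -0.011 0.007 0.032; 0 0 -8 -0.053 -0.017 0.007 0.032; 0 0 -7.5 -0.049 -0.025 0.007 0.032; 0 0 -7.5 -0.046 -0.031 0.006 0.032; 0 0 -8 -0.041 -0.037 0.007 0.032"}}

```text
t: 2.1
eef_pos: [0.417, 0.1424, 0.2465]
ee_rot: [-3.141, -0.0, -0.625]
force: [2.2, -0.6, -0.0]
width: 0.0321
gripper_force: 0.0
```

{"op": "move_arm", "data": {"rows": "0 0 -7.5 -0.036 -0.042 0.007 0.032; 0 0 0 0 0 0 0.032"}}

```text
t: 2.35
eef_pos: [0.4126, 0.1985, 0.2386]
ee_rot: [3.14, 0.001, -0.494]
force: [0.2, -1.2, 0.4]
width: 0.0321
gripper_force: 0.0
```

Run:
```python
from h import *
T=wcam(); p,d=arm.grab_frame("wrist"); cv2.imwrite("pics/w1.png",p); np.save("pics/w1T.npy",T)
print(tool()); 
q=proj("wrist",[handle(0),handle(0)+.065*CY,handle(0)-.065*CY],T); print(q)
t,_=arm.grab_frame("top"); cv2.imwrite("pics/top1.png",t)
```

```text
[[ 8.79317845e-01 -4.76233788e-01 -1.22732956e-03  4.12708393e-01]
 [-4.76235077e-01 -8.79317242e-01 -1.15773113e-03  1.96997889e-01]
 [-5.27861361e-04  1.60251103e-03 -9.99998577e-01  2.38851015e-01]
 [ 0.00000000e+00  0.00000000e+00  0.00000000e+00  1.00000000e+00]]
[[321.70620691 196.14043403]
 [321.05008912 268.14233235]
 [322.46034434 113.38193029]]
```

View pics/w1.png

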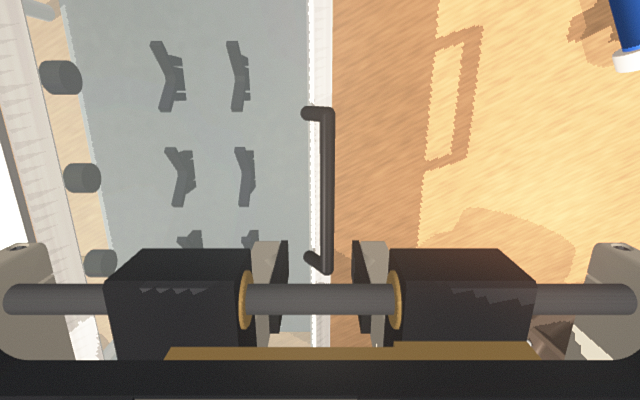

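View pics/top1.png

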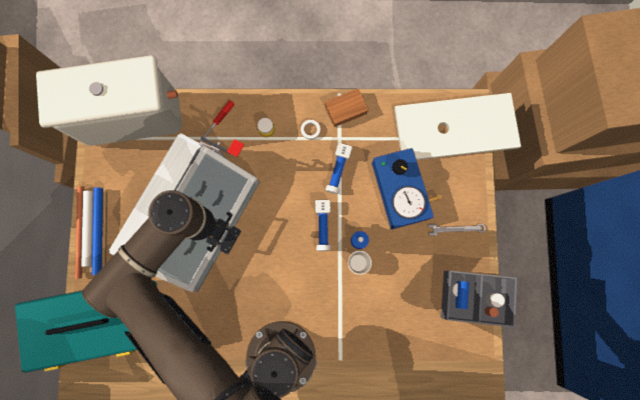

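{"op": "move_arm", "data": {"rows": "0 0 0 0 0.006 0.04 0.034; 0 0 0 0 0 0.04 0.034; 0 0 0 0 0 0.033 0.034; 0 0 0 0 0 0 0.0; 0 0 0 0 0 0 0.0; 0 0 0 0 0 0 0.0", "squeeze": 40}}

```text
t: 3.2
eef_pos: [0.4121, 0.1919, 0.1285]
ee_rot: [-3.137, -0.001, -0.499]
force: [1.3, 1.9, -1.4]
width: 0.0106
gripper_force: 40.0
```

```bash
sed -i 's/^HINGE=.*//; s/HINGE=np.array(\[.4987,.3518,.2\])/HINGE=np.array([.4987,.3518,.2])-.004*CX/' h.py
python3 - <<'E'
from h import *
T=tool(); print(T[:3,3],handle(0),arm.get_state()["width"],arm.get_state()["force"])
off=T[:3,3]-handle(0)
W=[]
for th in np.linspace(0,1.25,17)[1:]:
    G=T.copy(); G[:3,3]=handle(th)+off; W.append(G)
plan(W,0)
E
```

```text
[0.4120575  0.19191071 0.12845882] [0.41094939 0.19147716 0.12525678] 0.010629171632764162 [ 1.26401554  1.93991853 -1.4169868 ]
0 0 0 0 0.005 -0.014 0; 0 0 0 0 0.004 -0.015 0; 0 0 0 0 0.003 -0.015 0; 0 0 0 0 0.002 -0.015 0; 0 0 0 0 0.001 -0.015 0; 0 0 0 0 -0.001 -0.015 0; 0 0 0 0 -0.002 -0.015 0; 0 0 0 0 -0.003 -0.015 0
0 0 0 0 -0.004 -0.014 0; 0 0 0 0 -0.005 -0.015 0; 0 0 0 0 -0.006 -0.013 0; 0 0 0 0 -0.008 -0.014 0; 0 0 0 0 -0.008 -0.012 0; 0 0 0 0 -0.009 -0.012 0; 0 0 0 0 -0.01 -0.011 0; 0 0 0 0 -0.012 -0.011 0
```

{"op": "move_arm", "data": {"rows": "0 0 0 0 0.005 -0.014 0; 0 0 0 0 0.004 -0.015 0; 0 0 0 0 0.003 -0.015 0; 0 0 0 0 0.002 -0.015 0; 0 0 0 0 0.001 -0.015 0; 0 0 0 0 -0.001 -0.015 0; 0 0 0 0 -0.002 -0.015 0; 0 0 0 0 -0.003 -0.015 0"}}

```text
t: 4.2
eef_pos: [0.4065, 0.182, 0.2464]
ee_rot: [-3.141, -0.001, -0.499]
force: [7.9, -2.6, -8.5]
width: 0.0103
gripper_force: 40.0
```

{"op": "move_arm", "data": {"rows": "0 0 0 0 -0.004 -0.014 0; 0 0 0 0 -0.005 -0.015 0; 0 0 0 0 -0.006 -0.013 0; 0 0 0 0 -0.008 -0.014 0; 0 0 0 0 -0.008 -0.012 0; 0 0 0 0 -0.009 -0.012 0; 0 0 0 0 -0.01 -0.011 0; 0 0 0 0 -0.012 -0.011 0"}}

```text
t: 5.2
eef_pos: [0.4362, 0.2377, 0.3482]
ee_rot: [3.141, 0.0, -0.499]
force: [-0.1, -0.4, -0.6]
width: 0.0007
gripper_force: 0.0
```

Run:
```python
from h import *
print(handle(1.25),handle(1.2),tool()[:3,3])
T=wcam();p,_=arm.grab_frame("wrist"); s,_=arm.grab_frame("scene")
cv2.imwrite("pics/m2.png",np.vstack([cv2.resize(p,(480,300)),cv2.resize(s[130:290,300:556],(480,300))]))
```

```text
[0.43566006 0.23662424 0.34607842] [0.43223111 0.23035947 0.33953355] [0.43616452 0.23766688 0.34815829]
```

View pics/m2.png

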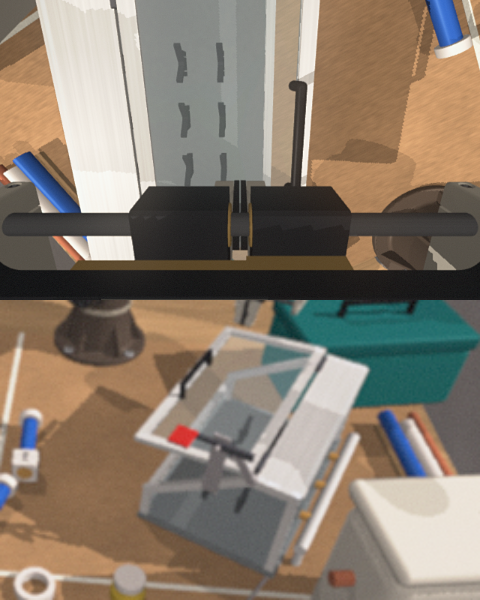

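Run:
```python
from h import *
T=wcam();p,_=arm.grab_frame("wrist"); cv2.imwrite("pics/w3.png",p)
g=p.max(2)
for v in (120,150,180,210,235):
    r=g[v,340:480]; i=np.nonzero(r<70)[0]; print(v,340+i.min() if len(i) else None,340+i.max() if len(i) else None)
for th in (.2,.6,.8,.9,1.0,1.1,1.15,1.2): print(th,handle(th),proj("wrist",[handle(th)-.065*CY,handle(th)+.065*CY],T).round().ravel())
```

```text
120 390 408
150 394 406
180 392 404
210 391 402
235 389 401
0.2 [0.40553082 0.18157729 0.16226208] [386. 112. 379. 237.]
0.6 [0.40567808 0.18184632 0.2392509 ] [405. 117. 394. 273.]
0.8 [0.41123802 0.1920045  0.27616511] [401. 120. 388. 298.]
0.9 [0.41531615 0.19945536 0.29357145] [393. 122. 381. 312.]
1.0 [0.42020824 0.20839334 0.31004286] [381. 125. 370. 327.]
1.1 [0.4258654  0.21872913 0.32541476] [362. 127. 354. 343.]
1.15 [0.4289635  0.22438945 0.33263992] [351. 129. 345. 352.]
1.2 [0.43223111 0.23035947 0.33953355] [337. 130. 333. 360.]
```

```bash
cat >> h.py <<'E'
def hpose(th,lean,fwd=.008,zoff=None):
    T=pose([0,0,0],-.5); T[:3,:3]=T[:3,:3]@R.from_euler("x",lean,degrees=True).as_matrix()
    T[:3,3]=handle(th)+T[:3,2]*fwd; return T
E
python3 - <<'E'
from h import *
plan([hpose(.25,22,-.1)],.04)
E
```

```text
7.5 0 0 0 0.034 0.028 0.04; 7 0 0 0 0.038 0.023 0.04; 7.5 0 0 0 0.04 0.018 0.04
```

{"op": "move_arm", "data": {"rows": "7.5 0 0 0 0.034 0.028 0.04; 7 0 0 0 0.038 0.023 0.04; 7.5 0 0 0 0.04 0.018 0.04; 0 0 0 0 0 0 0.04"}}

```text
t: 5.85
eef_pos: [0.3828, 0.1426, 0.2613]
ee_rot: [-2.758, 0.003, -0.503]
force: [0.2, 0.4, 1.0]
width: 0.0351
gripper_force: 0.0
```

Run:
```python
from h import *
T=wcam();p,_=arm.grab_frame("wrist"); s,_=arm.grab_frame("scene")
cv2.imwrite("pics/m4.png",np.vstack([cv2.resize(p,(480,300)),cv2.resize(s[130:290,300:556],(480,300))]))
for th in (0,.1,.2,.3,.4,.6,.8,1.0): print(th,(proj("wrist",[handle(th)-.065*CY,handle(th)+.065*CY],T)*.75).round().ravel())
```

```text
0 [237.  84. 238. 188.]
0.1 [237.  85. 237. 195.]
0.2 [234.  86. 235. 203.]
0.3 [228.  87. 230. 212.]
0.4 [220.  88. 223. 222.]
0.6 [191.  92. 200. 244.]
0.8 [142.  96. 162. 270.]
1.0 [ 67. 100. 106. 297.]
```

View pics/m4.png

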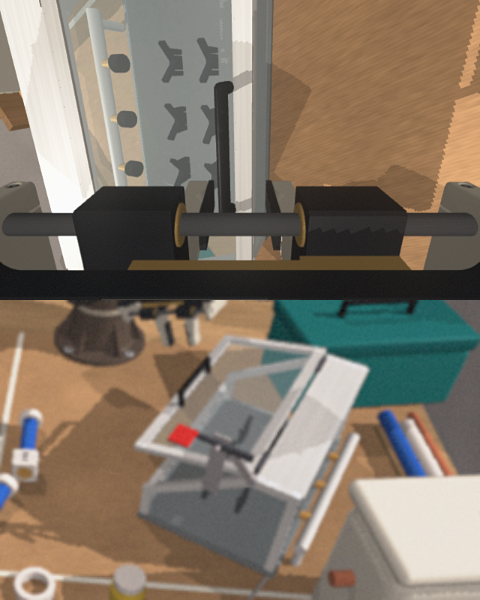

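Run:
```python
from h import *
th0=.28
plan([hpose(th0,20,-.03),hpose(th0,20,.009)],.05,vmax=.035)
print()
S=hpose(th0,20,.009)
ths=np.linspace(th0,1.25,25)[1:]
plan([hpose(t,20-(t-th0)/(1.25-th0)*50,.009) for t in ths],0,start=S)
```

```text
-1 0 0 0 -0.002 0.033 0.05; -1 0 0 0 -0.002 0.032 0.05; 0 0 0 0 0 0.02 0.05; 0 0 0 0 0 0.019 0.05

-2 0 0 0 -0.002 -0.008 0; -2 0 0 0 -0.001 -0.007 0; -2 0 0 0 -0.002 -0.008 0; -2.5 0 0 0 -0.002 -0.007 0; -2 0 0 0 -0.002 -0.008 0; -2 0 0 0 -0.001 -0.007 0; -2 0 0 0 -0.002 -0.008 0; -2 0 0 0 -0.002 -0.007 0
-2.5 0 0 0 -0.002 -0.008 0; -2 0 0 0 -0.002 -0.007 0; -2 0 0 0 -0.002 -0.008 0; -2 0 0 0 -0.002 -0.007 0; -2 0 0 0 -0.002 -0.008 0; -2 0 0 0 -0.002 -0.007 0; -2 0 0 0 -0.002 -0.008 0; -2.5 0 0 0 -0.002 -0.007 0
-2 0 0 0 -0.002 -0.008 0; -2 0 0 0 -0.002 -0.007 0; -2 0 0 0 -0.002 -0.008 0; -2 0 0 0 -0.003 -0.007 0; -2 0 0 0 -0.002 -0.007 0; -2.5 0 0 0 -0.002 -0.008 0; -2 0 0 0 -0.002 -0.007 0; -2 0 0 0 -0.003 -0.008 0
```

{"op": "move_arm", "data": {"rows": "-1 0 0 0 -0.002 0.033 0.05; -1 0 0 0 -0.002 0.032 0.05; 0 0 0 0 0 0.02 0.05; 0 0 0 0 0 0.019 0.05; 0 0 0 0 0 0 0; 0 0 0 0 0 0 0; 0 0 0 0 0 0 0; 0 0 0 0 0 0 0", "squeeze": 50}}

```text
t: 6.95
eef_pos: [0.4064, 0.1827, 0.1694]
ee_rot: [-2.791, -0.0, -0.499]
force: [0.5, -1.1, 0.2]
width: 0.0157
gripper_force: 0.0
```

Run:
```python
from h import *
T=tool(); P=T[:3,3]-T[:3,2]*.009-HINGE
f=-P@CX; print("handle front/up",f,P[2],"theta",np.arctan2(P[2],f)-np.arctan2(handle(0)[2]-.2,-(handle(0)-HINGE)@CX),"radius",np.hypot(f,P[2]))
```

```text
handle front/up 0.19171034915570084 -0.02211238769305418 theta 0.2811811534985971 radius 0.19298138683015173
```

{"op": "move_arm", "data": {"rows": "0 0 0 0 0 0 0; 0 0 0 0 0 0 0; -2 0 0 0 -0.002 -0.008 0; -2 0 0 0 -0.001 -0.007 0; -2 0 0 0 -0.002 -0.008 0; -2.5 0 0 0 -0.002 -0.007 0; -2 0 0 0 -0.002 -0.008 0; -2 0 0 0 -0.001 -0.007 0"}}

```text
t: 7.95
eef_pos: [0.4051, 0.1805, 0.2142]
ee_rot: [-3.013, 0.0, -0.499]
force: [4.8, 0.6, -8.3]
width: 0.0108
gripper_force: 50.0
```

{"op": "move_arm", "data": {"rows": "-2 0 0 0 -0.002 -0.008 0; -2 0 0 0 -0.002 -0.007 0; -2.5 0 0 0 -0.002 -0.008 0; -2 0 0 0 -0.002 -0.007 0; -2 0 0 0 -0.002 -0.008 0; -2 0 0 0 -0.002 -0.007 0; -2 0 0 0 -0.002 -0.008 0; -2 0 0 0 -0.002 -0.007 0"}}

```text
t: 8.95
eef_pos: [0.4118, 0.1931, 0.2736]
ee_rot: [2.979, 0.001, -0.5]
force: [1.2, -6.1, -6.0]
width: 0.0103
gripper_force: 50.0
```

{"op": "move_arm", "data": {"rows": "-2 0 0 0 -0.002 -0.008 0; -2.5 0 0 0 -0.002 -0.007 0; -2 0 0 0 -0.002 -0.008 0; -2 0 0 0 -0.002 -0.007 0; -2 0 0 0 -0.002 -0.008 0; -2 0 0 0 -0.003 -0.007 0"}}

```text
t: 9.7
eef_pos: [0.4227, 0.2135, 0.3141]
ee_rot: [2.759, 0.001, -0.5]
force: [-2.8, -8.5, -2.0]
width: 0.0108
gripper_force: 50.0
```

{"op": "move_arm", "data": {"rows": "-2 0 0 0 -0.002 -0.007 0; -2.5 0 0 0 -0.002 -0.008 0; -2 0 0 0 -0.002 -0.007 0; -2 0 0 0 -0.003 -0.008 0; 0 0 0 0 0 0 0; 0 0 0 0 0 0 0"}}

```text
t: 10.45
eef_pos: [0.4328, 0.2322, 0.3382]
ee_rot: [2.613, 0.001, -0.5]
force: [-5.6, -5.2, 1.8]
width: 0.0109
gripper_force: 50.0
```

```bash
cat >> h.py <<'E'
def theta():
    T=tool(); P=T[:3,3]-T[:3,2]*.009-HINGE; f=-P@CX
    return np.arctan2(P[2],f)-np.arctan2(handle(0)[2]-.2,-(handle(0)-HINGE)@CX)
E
python3 -c "
from h import *
print(theta())"
```

```text
1.2470270953741018
```

{"op": "move_arm", "data": {"rows": "0 0 0 0 0 0 0.035; 0 0 0 0 0 0 0.035; 0 0 0 0 0 0 0.035; 0 0 0 0 0 -0.03 0.035; 0 0 0 0 0 -0.05 0.035; 0 0 0 0 0 -0.05 0.035; 10 0 0 0 0 -0.02 0.06; 10 0 0 0 0 0 0.06"}}

```text
t: 11.45
eef_pos: [0.4715, 0.3019, 0.468]
ee_rot: [2.973, -0.001, -0.499]
force: [-0.5, -0.4, 0.5]
width: 0.0497
gripper_force: 0.0
```

Run:
```python
from h import *
T=wcam();p,_=arm.grab_frame("wrist"); s,_=arm.grab_frame("scene"); t,_=arm.grab_frame("top")
cv2.imwrite("pics/top5.png",t)
cv2.imwrite("pics/m5.png",np.vstack([cv2.resize(p,(480,300)),cv2.resize(s[130:290,300:556],(480,300))]))
for th in (.6,.8,1.0,1.1,1.15,1.2): print(th,(proj("wrist",[handle(th)-.065*CY,handle(th)+.065*CY],T)*.75).round().ravel())
```

```text
0.6 [303.  82. 297. 163.]
0.8 [306.  83. 299. 172.]
1.0 [303.  84. 296. 182.]
1.1 [298.  85. 291. 187.]
1.15 [295.  86. 289. 190.]
1.2 [292.  86. 285. 192.]
```

View pics/m5.png

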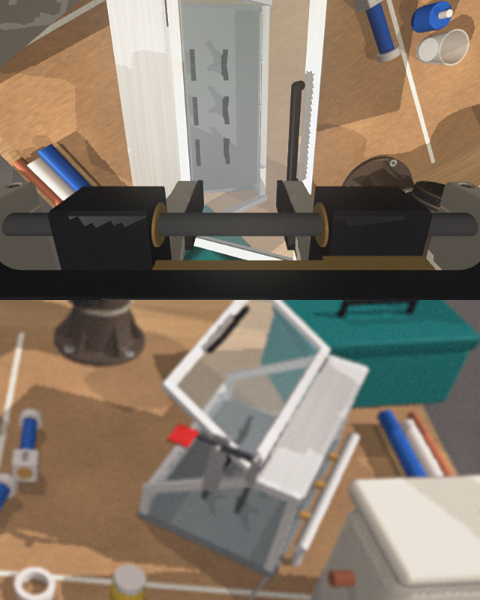

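```bash
cat >> h.py <<'E'
def valves_top(p,z=.033):
    h=hsv(p); m=(abs(h[...,0].astype(int)-112)<12)&(h[...,1]>150)&(h[...,2]>70); out=[]
    for c,st,mm in blobs(m,100):
        if 260<c[0]<372 and 100<c[1]<300:
            ys,xs=np.nonzero(mm); q=ray("top",np.c_[xs,ys],z)[:,:2]; w,v=np.linalg.eigh(np.cov(q.T)); a=v[:,1]*np.sign(v[0,1])
            if np.sqrt(w[1])*3.46>.08: out.append((q.mean(0),np.arctan2(a[1],a[0])))
    return out
E
python3 - <<'E'
from h import *
for v in valves_top(cv2.imread("pics/top5.png")): print(v)
plan([pose([.45,.1,.42],-1.8),pose([.45,-.14,.24],-np.pi)],.0876)
E
```

```text
(array([ 0.63238608, -0.19181175]), np.float64(-0.27096445699734584))
(array([ 0.43200966, -0.14068279]), np.float64(0.01678192626660352))
1 -1 9.5 0.01 0.021 0.01 0.0876; 1 -0.5 9 0.013 0.02 0.01 0.0876; 1 -1 9.5 0.017 0.018 0.009 0.0876; 1 -0.5 9 0.019 0.015 0.009 0.0876; 1 -1 9.5 0.021 0.011 0.008 0.0876; 1 -1 9 0.023 0.009 0.007 0.0876; 1 -0.5 9.5 0.024 0.004 0.007 0.0876; 1 -1 9.5 0.025 0.001 0.007 0.0876
0 0 9.5 0.029 -0.007 0.022 0.0876; 0 0 9.5 0.028 -0.012 0.023 0.0876; 0 0 9.5 0.025 -0.016 0.022 0.0876; 0 0 10 0.023 -0.02 0.023 0.0876; 0 0 9.5 0.018 -0.024 0.022 0.0876; 0 0 9.5 0.015 -0.026 0.023 0.0876; 0 0 9.5 0.009 -0.029 0.022 0.0876; 0 0 9.5 0.005 -0.029 0.023 0.0876
```

{"op": "move_arm", "data": {"rows": "1 -1 9.5 0.01 0.021 0.01 0.0876; 1 -0.5 9 0.013 0.02 0.01 0.0876; 1 -1 9.5 0.017 0.018 0.009 0.0876; 1 -0.5 9 0.019 0.015 0.009 0.0876; 1 -1 9.5 0.021 0.011 0.008 0.0876; 1 -1 9 0.023 0.009 0.007 0.0876; 1 -0.5 9.5 0.024 0.004 0.007 0.0876; 1 -1 9.5 0.025 0.001 0.007 0.0876"}}

```text
t: 12.6
eef_pos: [0.45, 0.1009, 0.4167]
ee_rot: [3.134, -0.007, -1.808]
force: [1.1, -0.8, 0.3]
width: 0.0875
gripper_force: 0.0
```

{"op": "move_arm", "data": {"rows": "0 0 9.5 0.029 -0.007 0.022 0.0876; 0 0 9.5 0.028 -0.012 0.023 0.0876; 0 0 9.5 0.025 -0.016 0.022 0.0876; 0 0 10 0.023 -0.02 0.023 0.0876; 0 0 9.5 0.018 -0.024 0.022 0.0876; 0 0 9.5 0.015 -0.026 0.023 0.0876; 0 0 9.5 0.009 -0.029 0.022 0.0876; 0 0 9.5 0.005 -0.029 0.023 0.0876"}}

```text
t: 13.6
eef_pos: [0.4497, -0.1403, 0.2372]
ee_rot: [-3.138, -0.01, 3.14]
force: [0.7, 0.3, 0.4]
width: 0.0875
gripper_force: 0.0
```

```bash
cat >> h.py <<'E'
def valves_wrist(name,z=.033):
    T=wcam(); p,_=arm.grab_frame("wrist"); cv2.imwrite(name,p); h=hsv(p)
    m=(abs(h[...,0].astype(int)-112)<12)&(h[...,1]>150)&(h[...,2]>60)
    for c,st,mm in blobs(m,300):
        ys,xs=np.nonzero(mm); q=ray("wrist",np.c_[xs,ys],z,T)[:,:2]; w,v=np.linalg.eigh(np.cov(q.T)); a=v[:,1]*np.sign(v[0,1])
        print("blob",c.round(),st,q.mean(0),"yaw",np.arctan2(a[1],a[0]),"size",np.sqrt(w)*3.46)
E
python3 - <<'E'
from h import *
valves_wrist("pics/w6.png")
t,_=arm.grab_frame("scene"); cv2.imwrite("pics/s6.png",t)
E
```

```text
blob [193. 124.] [ 160   91   61   61 1902] [ 0.39619651 -0.27166343] yaw -0.2163607416015351 size [0.05371119 0.05526958]
blob [ 14. 189.] [  0 172  50  29 350] [ 0.46450247 -0.47378464] yaw -1.1216942818755768 size [0.01683149 0.04867732]
blob [ 87. 232.] [ 65 216  39  32 337] [ 0.51548189 -0.40456461] yaw 0.5138112457912799 size [0.01878983 0.04361127]
blob [272. 338.] [258 316  29  44 899] [ 0.65640021 -0.20189959] yaw -0.2084344324726981 size [0.02572168 0.064162  ]
```

View pics/w6.png

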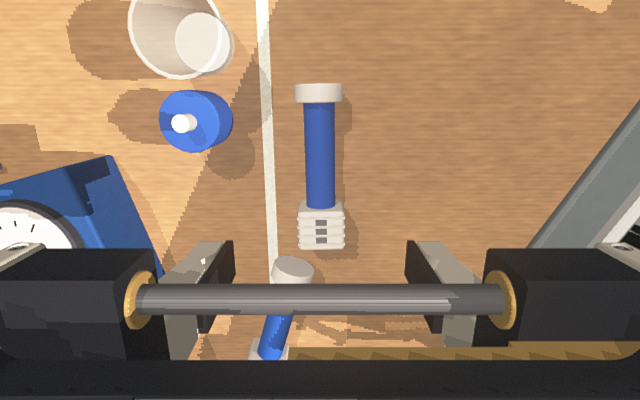

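```bash
cat >> h.py <<'E'
def pick(mid,yaw,up,sh=.008,raise_=.010,lean=-35):
    a=np.array([np.cos(yaw),np.sin(yaw),0]); T=pose([0,0,0],yaw-np.pi,lean)
    T[:3,3]=np.r_[mid[:2],.025 if len(mid)<3 else mid[2]]+sh*a+[0,0,raise_+up]+.011*T[:3,2]; return T
E
python3 - <<'E'
from h import *
T=wcam(); q=ray("wrist",[(319,102),(320.5,206)],.037,T); print(q)
p=cv2.imread("pics/w6.png"); print(hsv(p)[150,320],hsv(p)[120,320])
mid=q.mean(0)[:2]; d=q[1]-q[0]; yaw=np.arctan2(d[1],d[0]); print(mid,yaw,np.linalg.norm(d))
plan([pick(mid,yaw,.08),pick(mid,yaw,0)],.0876)
E
```

```text
[[ 0.37214791 -0.14355682  0.037     ]
 [ 0.47984408 -0.14234784  0.037     ]]
[111 149 176] [111 146 178]
[ 0.425996   -0.14295233] 0.011225357581753335 0.10770295907531581
0 -9 0 0.001 0 0.032 0.0876; -0.5 -9 -0.5 0.007 -0.001 0.032 0.0876; 0 -9 0 0.011 0 0.03 0.0876; 0 -9 -0.5 0.016 -0.001 0.028 0.0876; 0 0 0 0.023 0 0.033 0.0876; 0 0 0 0.023 0 0.033 0.0876
```

{"op": "move_arm", "data": {"rows": "0 0 0 0.02 -0.002 0.05 0.0876; 0 0 0 0 0 0.05 0.0876; 0 0 0 0 0 0.05 0.0876; 0 0 0 0 0 0.04 0.0876; 0 0 0 0 0 0.021 0.0876; 0 0 0 0 0 0 0; 0 0 0 0 0 0 0; 0 0 0 0 0 0 0", "squeeze": 30}}

```text
t: 14.7
eef_pos: [0.4293, -0.1421, 0.0289]
ee_rot: [-3.138, -0.005, -3.138]
force: [1.1, 0.4, 0.0]
width: 0.0633
gripper_force: 0.0
```

{"op": "move_arm", "data": {"rows": "0 0 0 0 0 0 0; 0 0 0 0 0 0 0; 0 0 0 0 0 0 0; 0 0 0 0 0 -0.02 0"}}

```text
t: 15.2
eef_pos: [0.4271, -0.1423, 0.047]
ee_rot: [-3.138, -0.011, -3.139]
force: [0.1, -0.7, -0.5]
width: 0.0313
gripper_force: 29.9
```

{"op": "move_arm", "data": {"rows": "0 0 0 0 0.03 -0.01 0; 0 0 0 0 0.05 0 0; 0 0 0 0 0.05 0 0; 0 0 0 0 0.02 0.01 0; 0 0 0 0 0 0.019 0; 0 0 0 0 0 0 0; 0 0 0 0 0 0 0.0876; 0 0 0 0 0 0 0.0876"}}

```text
t: 16.2
eef_pos: [0.428, 0.0075, 0.0287]
ee_rot: [-3.138, -0.007, -3.139]
force: [0.3, 0.8, 0.1]
width: 0.046
gripper_force: 0.0
```

{"op": "move_arm", "data": {"rows": "0 0 0 0 0 0 0.0876; 0 0 0 0 0 0 0.0876; 0 0 0 -0.01 0 -0.06 0.0876; 0 0 0 -0.01 0 -0.06 0.0876; 0 0 0 0 0 -0.06 0.0876"}}

```text
t: 16.82
eef_pos: [0.4494, 0.0082, 0.2104]
ee_rot: [-3.138, -0.007, -3.138]
force: [2.0, 0.5, -0.7]
width: 0.087
gripper_force: 0.0
```

```bash
sed -i 's/(h\[...,1\]>150)&(h\[...,2\]>60)/(h[...,1]>110)\&(h[...,2]>60)/' h.py
python3 - <<'E'
from h import *
valves_wrist("pics/w7.png",.036)
print(tool()[:3,3],arm.get_state()["ee_rot"],arm.get_state()["width"])
E
```

```text
blob [ 39. 120.] [   0   88   83   67 4424] [ 0.39233422 -0.25671764] yaw -1.2473951397583087 size [0.05504668 0.0729814 ]
blob [320. 158.] [ 304  102   32  114 3457] [0.42737865 0.0065052 ] yaw 0.019609922115615807 size [0.0295467  0.10862544]
[0.45296721 0.0087163  0.21840565] [-3.1398522   0.00384941 -3.13694273] 0.08722824090251109
```

Run:
```python
from h import *
m=np.array([.4275,.0075])
plan([pick(m,.004,.07),pick(m,.004,0)],.0876)
```

```text
0 -8.5 0 0.003 0 0.031 0.0876; 0 -9 0 0.007 0 0.029 0.0876; 0 -8.5 0 0.012 -0.001 0.029 0.0876; 0 -9 0 0.016 0 0.026 0.0876; 0 0 0 0.02 0 0.029 0.0876; 0 0 0 0.021 0 0.028 0.0876
```

{"op": "move_arm", "data": {"rows": "0 -8.5 0 0.003 0 0.031 0.0876; 0 -9 0 0.007 0 0.029 0.0876; 0 -8.5 0 0.012 -0.001 0.029 0.0876; 0 -9 0 0.016 0 0.026 0.0876; 0 0 0 0.02 0 0.029 0.0876; 0 0 0 0.021 0 0.028 0.0876; 0 0 0 0 0 0 0.0876; 0 0 0 0 0 0 0", "squeeze": 30}}

```text
t: 17.88
eef_pos: [0.4856, -0.0331, 0.1097]
ee_rot: [3.039, 0.43, -3.133]
force: [-0.4, -0.3, -0.1]
width: 0.0822
gripper_force: 0.0
```

Run:
```python
from h import *
T=tool(); G=pick(np.array([.4275,.0075]),.004,0); print(T[:3,3],G[:3,3],np.degrees(R.from_matrix(T[:3,:3].T@G[:3,:3]).as_rotvec()),arm.get_state()["force"])
```

```text
[ 0.48560184 -0.0331163   0.10974632] [0.44180923 0.00755724 0.02598933] [  5.98736839 -10.33919756  -0.30905044] [-0.43794924 -0.32066852 -0.14183426]
```

```bash
python3 -c "
from h import *
s=arm.get_state();print(s['q'],s['width'])"
```

```text
[ 0.35394022 -0.02640958 -1.01593485  0.30409236 -0.14829878 -2.18491365] 0.08215785882380759
```

```bash
cat >> h.py <<'E'
import json,os
def log():
    s=arm.get_state(); L=json.load(open("q.json")) if os.path.exists("q.json") else []
    L.append([list(map(float,s["q"])),tool().tolist()]); json.dump(L,open("q.json","w"))
E
python3 - <<'E'
from h import *
log()
plan([pose([.44,.0075,.19],-np.pi+.004)],.0876,vmax=.03)
E
```

```text
1.5 6 0.5 0.002 0.013 -0.022 0.0876; 1.5 6.5 0.5 0.004 0.012 -0.022 0.0876; 1.5 6 0 0.007 0.011 -0.021 0.0876; 1.5 6 0.5 0.009 0.011 -0.021 0.0876
```

{"op": "move_arm", "data": {"rows": "1.5 6 0.5 0.002 0.013 -0.022 0.0876; 1.5 6.5 0.5 0.004 0.012 -0.022 0.0876; 1.5 6 0 0.007 0.011 -0.021 0.0876; 1.5 6 0.5 0.009 0.011 -0.021 0.0876; 0 0 0 0 0 0 0.0876"}}

```text
t: 18.5
eef_pos: [0.4423, 0.0085, 0.1915]
ee_rot: [-3.14, 0.009, -3.137]
force: [-0.7, -0.5, -0.8]
width: 0.0872
gripper_force: 0.0
```

Run:
```python
from h import *
log(); print(arm.get_state()["q"],tool()[:3,3])
plan([pose([.4285,.0075,.0275],-np.pi+.004)],.0876)
```

```text
[ 0.47251162 -0.0036707  -0.547437    0.00617178 -1.02016017 -2.04163826] [0.44228461 0.00848112 0.19153246]
0 0 0 0.005 0 0.055 0.0876; 0 0.5 0 0.005 0 0.054 0.0876; 0 0 0 0.005 -0.001 0.055 0.0876
```

```bash
cat >> h.py <<'E'
from scipy.optimize import least_squares
def rot(ax,a): return R.from_euler(ax,a).as_matrix()
def fk(q,p):
    b,h,L1,L2,a3,d=p
    B=rot("z",q[0]); dip=q[1]-q[2]
    F=B@rot("y",dip)                      # x along forearm
    w=B@(np.array([L1*np.sin(q[1]),b,h+L1*np.cos(q[1])]))+F@np.array([L2,0,a3])
    Wr=F@rot("x",SG[0]*q[3])@rot("y",-q[4])  # x along tool
    M=np.array([[0,0,1.],[0,1,0],[-1,0,0]])    # tool z along Wr x
    Rt=Wr@M@rot("z",SG[1]*q[5]+SG[2])
    T=np.eye(4);T[:3,:3]=Rt;T[:3,3]=w+Rt[:,2]*d;return T
SG=[1,-1,0]
PK=[-.192,.4,.59,.46,0,.3]
LIM=np.array([[-3.07,3.07],[-1.43,2.12],[-1.02,1.25],[-3.03,1.67],[-3.05,0],[-3.03,3.03]])
def ik(G,seed):
    f=lambda q:np.r_[(fk(q,PK)[:3,3]-G[:3,3])*5,R.from_matrix(fk(q,PK)[:3,:3].T@G[:3,:3]).as_rotvec()]
    s=least_squares(f,np.clip(seed,LIM[:,0]+.01,LIM[:,1]-.01),bounds=(LIM[:,0],LIM[:,1])); return s.x,s.cost
E
python3 - <<'E'
import h; from h import *
L=json.load(open("q.json"))
T0=pose([.17909731,-.65032737,.23364871],-2.87290963); L.append([[-1.0139,.35938,.0111,-.0003,-1.2241,-.28807],T0.tolist()])
best=None
for a in (1,-1):
  for b in (1,-1):
    for c in (0,np.pi/2,np.pi,-np.pi/2):
      h.SG[:]=[a,b,c]
      f=lambda p:np.concatenate([np.r_[(fk(q,p)[:3,3]-np.array(T)[:3,3])*5,R.from_matrix(fk(q,p)[:3,:3].T@np.array(T)[:3,:3]).as_rotvec()] for q,T in L]+[[.05*p[4]]])
      s=least_squares(f,PK)
      if best is None or s.cost<best[0]: best=(s.cost,[a,b,c],s.x)
      
print(best); h.SG[:]=best[1]
for q,T in L: print((fk(q,best[2])[:3,3]-np.array(T)[:3,3])*1000, np.degrees(R.from_matrix(fk(q,best[2])[:3,:3].T@np.array(T)[:3,:3]).as_rotvec()))
E
```

```text
(np.float64(0.002771449509670682), [-1, -1, -1.5707963267948966], array([-0.18568536,  0.49931047,  0.57138518,  0.49994822, -0.06642603,
        0.56391231]))
[  3.60586842 -10.67447119  -3.33990164] [-1.15260493e-14 -1.20044420e-15 -3.84924559e-14]
[-4.47985917  3.42804929 -0.23155078] [ 1.48165231e-14 -2.90497938e-15 -2.47445108e-15]
[5.55393832 2.75568573 3.57145242] [ 0.0915896  -0.01028994  0.00235726]
```

```bash
sed -i 's/b,h,L1,L2,a3,d=p/b,h,L1,L2,a3,d,e=p/; s/w+Rt\[:,2\]\*d;return/w+F@rot("x",SG[0]*q[3])@np.array([0,e,0])+Rt[:,2]*d;return/; s/^SG=.*/SG=[-1,-1,-np.pi\/2]/; s/^PK=.*/PK=[-.192,.4,.59,.46,0,.3,0]/' h.py
cat >> h.py <<'E'
def fit():
    global PK
    L=json.load(open("q.json")); L.append([[-1.0139,.35938,.0111,-.0003,-1.2241,-.28807],pose([.17909731,-.65032737,.23364871],-2.87290963).tolist()])
    f=lambda p:np.concatenate([(fk(q,p)[:3,3]-np.array(T)[:3,3]) for q,T in L]+[[.005*p[4],.001*(p[5]-.3)]])
    s=least_squares(f,PK); PK=list(s.x); return s
E
python3 - <<'E'
import h; from h import *
s=fit(); print(s.x.round(4),(s.fun*1000).round(2))
E
```

```text
[ 0.      0.1988  0.6016  0.4636  0.      0.37   -0.1918] [-0.    0.   -0.   -0.   -0.   -0.    0.   -0.    0.    0.    0.07]
```

```bash
cat >> h.py <<'E'
fit()
CR=[np.array([.5477,.25,.055]),np.array([.4642,.2941,.055]),np.array([.3804,.3386,.055])]
def solve(G,n=12,seed=0):
    rng=np.random.default_rng(seed); out=[]
    for k in range(n):
        q,c=ik(G,rng.uniform(LIM[:,0],LIM[:,1])*.7+0.3*np.array([.5,.3,-.3,0,-.8,0]))
        if c<1e-7 and not any(np.abs(q-o).max()<.05 for o in out): out.append(q)
    return out
def pts(q):
    b,h,L1,L2,a3,d,e=PK; B=rot("z",q[0]); el=B@[L1*np.sin(q[1]),0,h+L1*np.cos(q[1])]; F=B@rot("y",q[1]-q[2]); w=el+F@[L2,0,a3]; v=w+F@rot("x",SG[0]*q[3])@[0,e,0]; return el,w,v
E
cat > a.py <<'E'
from h import *
np.set_printoptions(precision=3,suppress=True)
CC=HINGE-.05*CX; CC[2]=0
def rep(n,G):
    for q in solve(G): print(n,q,"cab el,w,v:",*[np.array([(x-CC)@CX,(x-CC)@CY,x[2]]).round(3) for x in pts(q)])
for i,c in enumerate(CR): rep(f"cr{i}",pick(c,YC,0))
for x in (.5,.55,.6): rep(f"pick{x}",pick(np.array([x,-.03]),0,0))
E
python3 a.py
```

```text
cr0 [ 0.454  0.313 -0.408 -0.825 -0.468 -0.277] cab el,w,v: [-0.343  0.162  0.771] [-0.059 -0.039  0.465] [-0.21  -0.092  0.359]
cr1 [ 0.658  0.226 -0.553 -0.823 -0.319 -0.43 ] cab el,w,v: [-0.37   0.215  0.785] [-0.068  0.082  0.459] [-0.211  0.003  0.359]
cr2 [ 1.033  0.157 -0.771 -0.579 -0.039 -0.962] cab el,w,v: [-0.4    0.265  0.793] [-0.122  0.255  0.422] [-0.212  0.097  0.359]
```

Run:
```python
from h import *
d=np.load("pics/scene00.npy") if os.path.exists("pics/scene00.npy") else np.load("pics/scene0.npy")
m=arm.camera_model("scene"); C=np.linalg.inv(m["camera_from_world"]); K=m["mtx"]
v,u=np.mgrid[:400,:640]; X=np.dstack([(u-K[0,2])/K[0,0]*d,(v-K[1,2])/K[1,1]*d,d])@C[:3,:3].T+C[:3,3]
T=pose([.1791,-.6503,.2336],-2.873); L=(X-T[:3,3])@T[:3,:3]   # tool coords
ok=(d>0)&(np.hypot(L[...,0],L[...,1])<.16)&(L[...,2]<.02)
for s in np.arange(0,.5,.02):
    k=ok&(abs(L[...,2]+s)<.01)
    if k.sum()>5: print(f"s={s:.2f} x {L[k][:,0].min():.3f} {L[k][:,0].max():.3f}  y {L[k][:,1].min():.3f} {L[k][:,1].max():.3f} n={k.sum()}")
```

```text
s=0.00 x -0.016 0.008  y -0.053 0.066 n=32
s=0.02 x -0.020 0.006  y -0.055 0.065 n=43
s=0.04 x -0.015 0.014  y -0.061 0.069 n=51
s=0.06 x -0.042 0.014  y -0.083 0.094 n=47
s=0.08 x -0.047 0.023  y -0.090 0.099 n=208
s=0.10 x -0.046 0.037  y -0.091 0.101 n=385
s=0.12 x -0.032 0.021  y -0.044 0.023 n=95
s=0.14 x -0.038 0.017  y -0.044 0.023 n=68
s=0.16 x -0.045 0.029  y -0.045 0.043 n=146
s=0.18 x -0.049 0.004  y -0.036 0.050 n=74
s=0.20 x -0.052 0.008  y -0.040 0.051 n=129
s=0.22 x -0.052 0.009  y -0.038 0.051 n=141
s=0.24 x -0.050 -0.010  y -0.038 0.049 n=120
s=0.26 x -0.051 -0.013  y -0.039 0.022 n=77
s=0.28 x -0.050 -0.010  y -0.039 0.003 n=58
s=0.30 x -0.048 -0.013  y -0.041 -0.009 n=42
s=0.32 x -0.045 -0.007  y -0.044 -0.019 n=28
s=0.34 x -0.147 -0.009  y -0.043 0.005 n=22
s=0.36 x -0.157 -0.005  y -0.044 0.002 n=27
s=0.38 x -0.157 0.002  y -0.041 0.053 n=55
s=0.40 x -0.157 0.001  y -0.041 0.059 n=142
s=0.42 x -0.157 -0.000  y -0.042 0.070 n=323
s=0.44 x -0.053 0.041  y -0.041 0.053 n=194
```

```bash
cat > b.py <<'E'
from h import *
np.set_printoptions(precision=2,suppress=True)
for x,y in ((.5,-.03),(.55,-.03),(.6,-.03),(.48,-.03)):
    for yaw in (0,.4,.8,1.2):
        s=solve(pick(np.array([x,y]),yaw,0,lean=-37),8)
        print(x,y,yaw,*s)
for i in (0,1,2): print("cr",i,*solve(pick(CR[i],YC,0,lean=-41),8))
m=np.array([.632,-.192]); print("B",*solve(pick(m,-.27,0,lean=-37),8));
E
python3 b.py
```

```text
0.5 -0.03 0
0.5 -0.03 0.4 [-0.1   0.23 -0.61 -1.13 -0.32 -0.05]
0.5 -0.03 0.8 [-0.21  0.31 -0.5  -1.02 -0.64  0.25]
0.5 -0.03 1.2 [-0.22  0.4  -0.38 -0.87 -0.9   0.45]
0.55 -0.03 0
0.55 -0.03 0.4 [-0.05  0.29 -0.53 -1.06 -0.3  -0.16]
0.55 -0.03 0.8 [-0.18  0.36 -0.42 -0.99 -0.64  0.18]
0.55 -0.03 1.2 [-0.2   0.45 -0.28 -0.85 -0.91  0.39]
0.6 -0.03 0
0.6 -0.03 0.4 [-0.01  0.34 -0.46 -0.98 -0.29 -0.27]
0.6 -0.03 0.8 [-0.14  0.41 -0.33 -0.95 -0.64  0.1 ]
0.6 -0.03 1.2 [-0.17  0.5  -0.19 -0.83 -0.93  0.34]
0.48 -0.03 0
0.48 -0.03 0.4 [-0.12  0.21 -0.64 -1.16 -0.33 -0.01]
0.48 -0.03 0.8 [-0.23  0.29 -0.53 -1.03 -0.65  0.28]
0.48 -0.03 1.2 [-0.24  0.39 -0.41 -0.87 -0.89  0.47]
cr 0 [ 0.33  0.33 -0.39 -1.06 -0.53  0.03]
cr 1 [ 0.48  0.24 -0.52 -1.14 -0.41  0.  ]
cr 2 [ 0.7   0.17 -0.63 -1.2  -0.25 -0.1 ]
B
```

{"op": "move_arm", "data": {"rows": "0 0 0 0.005 0 0.055 0.0876; 0 0.5 0 0.005 0 0.054 0.0876; 0 0 0 0.004 -0.001 0.054 0.0876; 0 0 0 0 0 0 0; 0 0 0 0 0 0 0; 0 0 0 0 0 0 0; 0 0 0 0 0 0 0; 0 0 0 0 0 0 0", "squeeze": 30}}

```text
t: 19.5
eef_pos: [0.427, 0.006, 0.0268]
ee_rot: [-3.14, -0.002, -3.138]
force: [0.7, -0.4, 0.7]
width: 0.0433
gripper_force: 0.0
```

Run:
```python
from h import *
s=arm.get_state(); T=tool(); print(T[:3,3],s["width"],s["gripper_force"])
z=T[2,3]
print(solve(pose([.47,-.04,z],1.0-np.pi),6))
plan([pose(T[:3,3]+[0,0,.03],-np.pi+.004),pose([.47,-.04,z+.03],1.0-np.pi),pose([.47,-.04,z+.001],1.0-np.pi)],0)
```

```text
[0.42704891 0.00598869 0.0268205 ] 0.043323742171266576 0.0
[array([ 3.33849123e-01,  2.79110418e-01, -6.82685687e-01, -5.29170270e-13,
       -6.09000222e-01, -9.04645450e-01])]
0 0 0 0 0 -0.03 0; 0 0 -9.5 -0.007 -0.008 0 0; 0 0 -9.5 -0.006 -0.008 0 0; 0 0 -9.5 -0.004 -0.01 0 0; 0 0 -9.5 -0.003 -0.01 0 0; 0 0 -9.5 0 -0.011 0 0; 0 0 -9.5 0 -0.01 0 0; 0 0 0 0 0 0.029 0
```

{"op": "move_arm", "data": {"rows": "0 0 0 0 0 0 0; 0 0 0 0 0 0 0; 0 0 0 0 0 0 0; 0 0 0 0 0 -0.03 0"}}

```text
t: 20.0
eef_pos: [0.4249, 0.0051, 0.0547]
ee_rot: [-3.137, -0.009, -3.139]
force: [0.3, -0.5, -1.7]
width: 0.031
gripper_force: 29.8
```

{"op": "move_arm", "data": {"rows": "0 0 -9.5 -0.007 -0.008 0 0; 0 0 -9.5 -0.006 -0.008 0 0; 0 0 -9.5 -0.004 -0.01 0 0; 0 0 -9.5 -0.003 -0.01 0 0; 0 0 -9.5 0 -0.011 0 0; 0 0 -9.5 0 -0.01 0 0; 0 0 0 0 0 0.029 0; 0 0 0 0 0 0 0"}}

```text
t: 21.0
eef_pos: [0.4686, -0.0403, 0.0257]
ee_rot: [3.137, -0.006, -2.144]
force: [-0.3, -0.2, -0.8]
width: 0.0315
gripper_force: 29.9
```

Release, rise, look.

{"op": "move_arm", "data": {"rows": "0 0 0 0 0 0 0.0876; 0 0 0 0 0 0 0.0876; 0 0 0 0 0 0 0.0876; 0 0 0 0 0 0 0.0876; 0 0 0 0 0 -0.05 0.0876; 0 0 0 0 0 -0.06 0.0876; 0 0 0 0 0 -0.05 0.0876; 0 0 0 0 0 0 0.0876"}}

```text
t: 22.0
eef_pos: [0.4725, -0.0391, 0.1913]
ee_rot: [-3.138, 0.002, -2.143]
force: [-0.6, -0.5, -0.7]
width: 0.0878
gripper_force: 0.0
```

```bash
cat > c.py <<'E'
from h import *
import sys
name=sys.argv[1]; n0=np.array(eval(sys.argv[2]))  # expected mid
T=wcam(); p,_=arm.grab_frame("wrist"); cv2.imwrite(name,p); h=hsv(p)
m=(abs(h[...,0].astype(int)-112)<12)&(h[...,1]>110)&(h[...,2]>60)
best=None
for c,st,mm in blobs(m,300):
    ys,xs=np.nonzero(mm); q=ray("wrist",np.c_[xs,ys],.036,T)[:,:2]; w,v=np.linalg.eigh(np.cov(q.T)); a=v[:,1]; L=np.sqrt(w)*3.46
    print(c.round(),q.mean(0).round(4),np.arctan2(a[1],a[0]).round(3),L.round(3))
    if np.linalg.norm(q.mean(0)-n0)<.03: best=(q.mean(0),np.arctan2(a[1],a[0]))
mid,yaw=best; yaw0=arm.get_state()["ee_rot"][2]+np.pi; yaw=yaw0+(yaw-yaw0+np.pi/2)%np.pi-np.pi/2
print("mid",mid,"yaw",yaw,"tool",tool()[:3,3],yaw0)
if len(sys.argv)>3: plan([pick(mid,yaw,.07,lean=-37),pick(mid,yaw,0,lean=-37)],.0876)
E
python3 c.py pics/w8.png "[.469,-.04]" go; cp pics/w8.png pics/k.png
```

```text
[ 56. 111.] [ 0.6308 -0.2207] 2.869 [0.03  0.104]
[324. 181.] [ 0.4689 -0.0405] 1.012 [0.029 0.108]
mid [ 0.46886758 -0.04050615] yaw 1.0115417054393303 tool [ 0.47099566 -0.03927707  0.18887049] 0.9982874702875466
0 -9.5 0 -0.003 0 0.023 0.0876; 0 -9 -0.5 0.001 0.001 0.024 0.0876; 0 -9.5 0 0.004 0 0.023 0.0876; -0.5 -9 0 0.008 0 0.021 0.0876; 0 0 0 0.021 0 0.028 0.0876; 0 0 0 0.021 0 0.028 0.0876
```

{"op": "move_arm", "data": {"rows": "0 -9.5 0 -0.003 0 0.023 0.0876; 0 -9 -0.5 0.001 0.001 0.024 0.0876; 0 -9.5 0 0.004 0 0.023 0.0876; -0.5 -9 0 0.008 0 0.021 0.0876; 0 0 0 0 0 0 0.0876"}}

```text
t: 22.68
eef_pos: [0.4683, -0.0326, 0.0975]
ee_rot: [3.111, 0.573, -2.151]
force: [0.2, -1.0, 0.7]
width: 0.0876
gripper_force: 0.0
```

Run:
```python
from h import *
m=np.array([.4689,-.0405]); G=pick(m,1.005,.07,lean=-37)
T=tool(); print(T[:3,3],G[:3,3],np.degrees(R.from_matrix(T[:3,:3].T@G[:3,:3]).as_rotvec()),arm.get_state()["q"])
plan([pick(m,1.005,0,lean=-37)],.0876)
```

```text
[ 0.46825501 -0.03258124  0.09747642] [ 0.47673759 -0.02815838  0.09621501] [ 1.3141331  -4.15803604 -0.72040956] [-0.16960672  0.17668763 -0.47043645 -0.74078827 -0.85513975  0.07900025]
0.5 -2 -0.5 0.016 -0.003 0.032 0.0876; 1 -2 0 0.017 -0.003 0.032 0.0876
```

{"op": "move_arm", "data": {"rows": "1 -2 -0.5 0.008 -0.001 0.016 0.0876; 0.5 -2 0 0.008 -0.002 0.016 0.0876; 0 0 0 0.008 -0.001 0.016 0.0876; 0 0 0 0.009 -0.002 0.016 0.0876; 0 0 0 0 0 0 0.0876"}}

```text
t: 23.3
eef_pos: [0.4796, -0.024, 0.0282]
ee_rot: [-3.138, 0.642, -2.131]
force: [0.5, 0.3, -0.6]
width: 0.0875
gripper_force: 0.0
```

Run:
```python
from h import *
m=np.array([.4689,-.0405]); G=pick(m,1.005,0,lean=-37)
T=tool(); print(T[:3,3],G[:3,3],np.degrees(R.from_matrix(T[:3,:3].T@G[:3,:3]).as_rotvec()),T[:3,:3].T@(G-T)[:3,3],arm.get_state()["force"])
```

```text
[ 0.47959345 -0.02402764  0.02817182] [ 0.47673759 -0.02815838  0.02621501] [-0.01630422 -0.24273849  0.26098538] [ 0.00519038  0.00021958 -0.00143521] [ 0.49708743  0.26427826 -0.61014482]
```

Run:
```python
from h import *
T=np.load("pics/w1T.npy"); p=cv2.imread("pics/w1.png"); g=p.max(2)
m=(g<115); m[235:]=0; m[:,:140]=0; m[:,270:]=0
for c,st,mm in blobs(m,150): print(c.round(1),st, ray("wrist",c,.05,T)[0].round(4), ((ray("wrist",c,.05,T)[0]-CC0)@CX).round(4) if 0 else "")
S=ray("wrist",[(175,76),(241,76),(183,178),(246,177)],.05,T); print(S,(S[0]+S[1])/2,(S[2]+S[3])/2)
```

```text
[169.1  75.9] [ 150   41   36   71 1212] [0.5644 0.2754 0.05  ] 
[238.5  75.3] [227  41  23  70 901] [0.534  0.2179 0.05  ] 
[245.6 173.6] [235 147  20  59 724] [0.4507 0.262  0.05  ] 
[181.8 173.4] [165 148  31  59 955] [0.4817 0.319  0.05  ] 
[[0.56166249 0.27061352 0.05      ]
 [0.53234951 0.21615564 0.05      ]
 [0.47718067 0.32075078 0.05      ]
 [0.44752975 0.26352045 0.05      ]] [0.547006   0.24338458 0.05      ] [0.46235521 0.29213561 0.05      ]
```

{"op": "move_arm", "data": {"rows": "0 0 0 0.005 0 -0.001 0.0876; 0 0 0 0 0 0 0; 0 0 0 0 0 0 0; 0 0 0 0 0 0 0; 0 0 0 0 0 0 0; 0 0 0 0 0 0 0; 0 0 0 0 0 0 0; 0 0 0 0 0 0 0", "squeeze": 35}}

```text
t: 24.3
eef_pos: [0.478, -0.0286, 0.0271]
ee_rot: [-3.133, 0.644, -2.129]
force: [-0.8, 0.3, 1.0]
width: 0.0313
gripper_force: 35.0
```

```bash
cat >> h.py <<'E'
CR=[np.array([.5485,.2483,.055]),np.array([.4652,.2923,.055])]; 
def vf(pos,yaw,pitch=0):
    T=np.eye(4); T[:3,:3]=rot("z",yaw)@rot("y",-np.radians(pitch)); T[:3,3]=pos; return T
def place(i,rel,dx,z,lean,reln=37,y=1.075):
    c=CR[i].copy(); c[:2]+=dx*np.array([np.cos(y),np.sin(y)]); c[2]=z
    return vf(c,y,lean-reln)@rel
E
python3 - <<'E'
from h import *
np.set_printoptions(precision=3,suppress=True)
T=tool(); yaw=arm.get_state()["ee_rot"][2]+np.pi
V=vf([.4689,-.0405,.025],yaw); rel=np.linalg.inv(V)@T; np.save("rel.npy",rel); print(rel)
W=[place(1,rel,-.35,.25,45),place(1,rel,-.19,.15,50),place(1,rel,-.037,.135,50),place(1,rel,0,.1,48),place(1,rel,0,.075,45),place(1,rel,0,.0565,41)]
q=arm.get_state()["q"]; print(q)
U=T.copy();U[2,3]+=.1
for G in [U]+W: q,c=ik(G,q); print(q,c<1e-7)
plan([U,W[0]],0,vmax=.045,amax=6)
E
```

```text
[[-0.799  0.005  0.601  0.015]
 [-0.     1.    -0.008 -0.001]
 [-0.601 -0.007 -0.799  0.002]
 [ 0.     0.     0.     1.   ]]
[-0.269  0.335 -0.482 -0.942 -0.788  0.409]
[-0.216  0.143 -0.444 -0.798 -0.905  0.14 ] True
[-0.446 -0.237 -0.53  -0.814 -1.322  0.176] True
[-0.098 -0.044 -0.655 -1.105 -0.904  0.302] True
[ 0.282  0.076 -0.558 -1.221 -0.611  0.157] True
[ 0.352  0.174 -0.525 -1.268 -0.533  0.184] True
[ 0.395  0.213 -0.523 -1.236 -0.482  0.144] True
[ 0.483  0.236 -0.523 -1.125 -0.409 -0.011] True
0 0 0 -0.02 0 -0.027 0; 0 0 0 -0.02 0 -0.026 0; 0 0 0 -0.02 -0.001 -0.027 0; -0.5 -1.5 -0.5 -0.004 0.032 -0.029 0; -0.5 -1.5 -0.5 -0.005 0.031 -0.028 0; -0.5 -2 -0.5 -0.007 0.032 -0.028 0; -0.5 -1.5 -0.5 -0.007 0.032 -0.028 0; -0.5 -1.5 -0.5 -0.009 0.033 -0.027 0
```

{"op": "move_arm", "data": {"rows": "0 0 0 -0.02 0 -0.027 0; 0 0 0 -0.02 0 -0.026 0; 0 0 0 -0.02 -0.001 -0.027 0; -0.5 -1.5 -0.5 -0.004 0.032 -0.029 0; -0.5 -1.5 -0.5 -0.005 0.031 -0.028 0; -0.5 -2 -0.5 -0.007 0.032 -0.028 0; -0.5 -1.5 -0.5 -0.007 0.032 -0.028 0; -0.5 -1.5 -0.5 -0.009 0.033 -0.027 0"}}

```text
t: 25.3
eef_pos: [0.3054, -0.0027, 0.2549]
ee_rot: [-3.138, 0.784, -2.069]
force: [0.4, -0.1, -2.1]
width: 0.0312
gripper_force: 34.9
```

Run:
```python
from h import *
rel=np.load("rel.npy"); s=arm.get_state(); print(s["width"],s["gripper_force"],tool()[:3,3])
W=[place(1,rel,-.35,.25,45),place(1,rel,-.19,.15,50),place(1,rel,-.037,.135,50)]
plan(W,0,vmax=.045,amax=6)
p,_=arm.grab_frame("wrist"); sc,_=arm.grab_frame("scene")
cv2.imwrite("pics/m9.png",np.vstack([cv2.resize(p,(480,300)),cv2.resize(sc[130:290,300:556],(480,300))]))
```

```text
0.03119944588222552 34.936872124671936 [ 0.30536748 -0.00272005  0.25489949]
0 0 0 0 -0.002 0.001 0; 0 -1 0 -0.009 0 0.036 0; 0 -1 0 -0.007 0.001 0.037 0; 0 -1 0 -0.008 0 0.037 0; 0 -1 0 -0.006 0 0.037 0; 0 -1 0 -0.006 0 0.036 0; 0 0 0 -0.022 0 0.032 0; 0 0 0 -0.022 0.001 0.032 0
0 0 0 -0.022 0 0.031 0; 0 0 0 -0.021 0 0.032 0
```

View pics/m9.png

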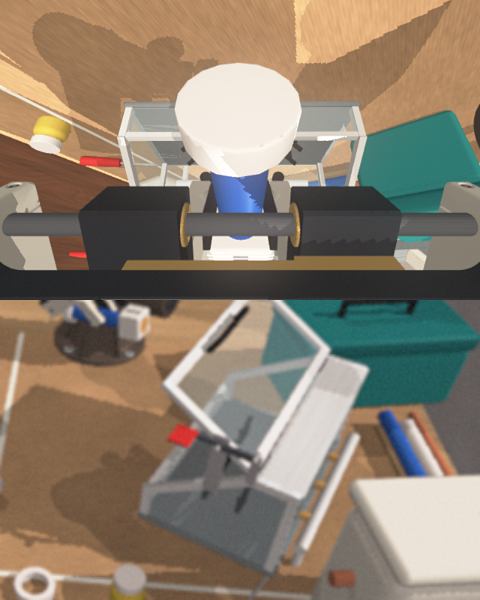

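{"op": "move_arm", "data": {"rows": "0 0 0 0 -0.002 0.001 0; 0 -1 0 -0.009 0 0.036 0; 0 -1 0 -0.007 0.001 0.037 0; 0 -1 0 -0.008 0 0.037 0; 0 -1 0 -0.006 0 0.037 0; 0 -1 0 -0.006 0 0.036 0; 0 0 0 -0.022 0 0.032 0; 0 0 0 -0.022 0.001 0.032 0"}}

```text
t: 26.4
eef_pos: [0.4212, 0.2051, 0.1454]
ee_rot: [-3.141, 0.869, -2.073]
force: [0.7, -0.7, -0.9]
width: 0.0312
gripper_force: 34.9
```

{"op": "move_arm", "data": {"rows": "0 0 0 -0.022 0 0.031 0; 0 0 0 -0.021 0 0.032 0; 0 0 0 0 0 0 0"}}

```text
t: 26.78
eef_pos: [0.4574, 0.2729, 0.1376]
ee_rot: [-3.141, 0.869, -2.069]
force: [-0.8, -0.6, -1.8]
width: 0.0308
gripper_force: 34.9
```

Run:
```python
from h import *
rel=np.load("rel.npy"); s=arm.get_state(); print(s["width"],s["gripper_force"],s["force"])
V=tool()@np.linalg.inv(rel); d=V[:3,3]-CR[1]; print("valve rel cradle x,y,z",d@CX,d@CY,d[2],R.from_matrix(V[:3,:3]).as_euler("ZYX"))
plan([place(1,rel,0,.1,48),place(1,rel,0,.075,45),place(1,rel,0,.0565,41)],0,vmax=.02,amax=4)
```

```text
0.03078742469995006 34.938472509384155 [-0.77048445 -0.56687026 -1.77435751]
valve rel cradle x,y,z -0.03489523831652351 -0.0011761267113023412 0.07721953922004293 [ 1.07691961 -0.22424785  0.00503853]
0 0.5 0 0.001 0 0.016 0; 0 0.5 0 0 0.001 0.016 0; 0.5 1 0 0.001 0 0.016 0; 0 1.5 0 0.009 0 0.009 0; 0 1.5 0 0.01 0 0.009 0; 0 4 0 0.013 0 0.014 0
```

{"op": "move_arm", "data": {"rows": "0 0.5 0 0.001 0 0.016 0; 0 0.5 0 0 0.001 0.016 0; 0.5 1 0 0.001 0 0.016 0; 0 1.5 0 0.009 0 0.009 0; 0 1.5 0 0.01 0 0.009 0; 0 2 0 0.006 0 0.007 0; 0 0 0 0 0 0 0"}}

```text
t: 27.65
eef_pos: [0.4735, 0.3028, 0.0707]
ee_rot: [-3.13, 0.748, -2.07]
force: [0.6, 0.4, -1.0]
width: 0.0312
gripper_force: 34.9
```

```bash
cat > v.py <<'E'
from h import *
import sys
i=int(sys.argv[1]); rel=np.load("rel.npy"); s=arm.get_state(); print(s["width"],s["gripper_force"],s["force"])
V=tool()@np.linalg.inv(rel); d=V[:3,3]-CR[i]; print("valve rel cradle x,y,z",d@CX,d@CY,d[2],np.degrees(R.from_matrix(V[:3,:3]).as_euler("ZYX")))
plan([place(i,rel,0,.0565,41)],0,vmax=.01,amax=4)
E
python3 v.py 1
```

```text
0.03117878168488364 34.938209652900696 [ 0.6058519   0.40443512 -0.98663115]
valve rel cradle x,y,z -0.0014658478844208455 -0.0008351280394787886 0.012027660986252013 [61.30052808 -5.90456032 -0.11860554]
0 1 0 0.003 0.001 0.005 0; -0.5 1 0 0.003 0 0.004 0
```

{"op": "move_arm", "data": {"rows": "0 1 0 0.003 0.001 0.005 0; -0.5 1 0 0.003 0 0.004 0; 0 0 0 0 0 0 0"}}

```text
t: 28.02
eef_pos: [0.4738, 0.3048, 0.0612]
ee_rot: [-3.139, 0.715, -2.071]
force: [-1.0, 1.1, 2.9]
width: 0.0313
gripper_force: 35.0
```

```bash
python3 v.py 1
```

```text
0.03129692636524921 34.99286413192749 [-1.00024561  1.13511441  2.92883133]
valve rel cradle x,y,z 0.0003260699816558556 -0.00018802757162934426 0.0030370771430842866 [61.55879282 -4.04076599  0.26051914]
0 0 0 0.001 0 0.001 0
```

{"op": "move_arm", "data": {"rows": "0 0 0 0 0 0 0.04; 0 0 0 0 0 0 0.06; 0 0 0 0 0 0 0.06; 0 0 0 0 0 0 0.06; 0 0 0 0 0 -0.02 0.06; 0 0 0 0 0 -0.04 0.06; 0 0 0 0 0 -0.05 0.06; 0 0 0 0 0 0 0.06"}}

```text
t: 29.02
eef_pos: [0.4392, 0.2407, 0.1473]
ee_rot: [-3.134, 0.719, -2.068]
force: [-0.5, 0.2, -0.1]
width: 0.06
gripper_force: 0.0
```

Run:
```python
from h import *
T=wcam();p,_=arm.grab_frame("wrist"); cv2.imwrite("pics/w10.png",p); np.save("pics/w10T.npy",T); print(tool()[:3,3],arm.get_state()["q"])
c=CR[1]; print(proj("wrist",[c+CX*.055+[0,0,.016],c-CX*.055+[0,0,.016],c-CX*.073,c+CX*.034+[0,0,.004]+CY*.02,c-CX*.034+[0,0,.004]+CY*.02],T).round())
```

```text
[0.43924937 0.24127397 0.14584632] [ 0.49999954 -0.01855439 -0.60715763 -0.83456065 -0.49371938 -0.34887059]
[[323. 229.]
 [325. 149.]
 [325. 109.]
 [347. 206.]
 [353. 156.]]
```

View pics/w10.png

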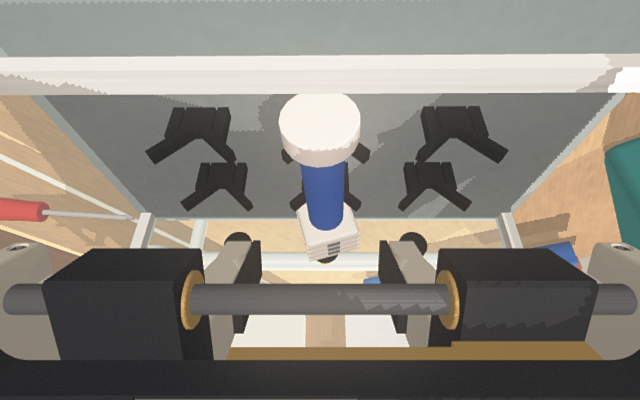

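Run:
```python
from h import *
t,_=arm.grab_frame("top"); cv2.imwrite("pics/top11.png",t)
for v in valves_top(t): print(v)
m,y=[v for v in valves_top(t)][0]
T=tool(); A=T.copy(); A[:3,3]-=.13*T[:3,2]
G=pose([m[0],m[1],.22],y-np.pi); 
q=arm.get_state()["q"]
for X in (A,pose([.45,-.02,.3],-2.4),G,pose([m[0],m[1],.027],y-np.pi)): q,c=ik(X,q); print(q,c<1e-7)
plan([A,pose([.45,-.02,.3],-2.4),G],.0876,vmax=.05,amax=7)
```

```text
(array([ 0.6297967 , -0.22025979]), np.float64(-0.2674747650952774))
[ 0.41811504 -0.27863827 -0.60510815 -0.62620808 -0.74073922 -0.55814412] True
[ 3.95437846e-01 -6.26511321e-02 -3.45022911e-01  3.10538827e-14
 -1.28842455e+00 -1.22464152e+00] True
[-4.48489083e-02  3.54640718e-01 -2.75938004e-02  6.86382574e-16
 -1.18856181e+00 -1.79342218e+00] True
[-4.48489083e-02  5.30319145e-01 -2.33684711e-01 -1.90306169e-15
 -8.06792471e-01 -1.79342218e+00] True
0 0 0 0 0 -0.043 0.0876; 0 0 0 0 0 -0.044 0.0876; 0 0 0 0 0 -0.043 0.0876; 1 6 2.5 0.01 -0.019 -0.019 0.0876; 1 5.5 2.5 0.01 -0.021 -0.018 0.0876; 1 6 2.5 0.012 -0.021 -0.016 0.0876; 0.5 6 2.5 0.012 -0.021 -0.015 0.0876; 1 5.5 3 0.012 -0.023 -0.013 0.0876
1 6 2.5 0.013 -0.023 -0.012 0.0876; 1 5.5 2.5 0.013 -0.024 -0.009 0.0876; 0 0 6.5 0 -0.03 0.009 0.0876; 0 0 6.5 -0.003 -0.03 0.009 0.0876; 0 0 6.5 -0.006 -0.029 0.009 0.0876; 0 0 6 -0.01 -0.028 0.008 0.0876; 0 0 6.5 -0.013 -0.027 0.009 0.0876; 0 0 6.5 -0.015 -0.026 0.009 0.0876
0 0 6.5 -0.019 -0.023 0.009 0.0876; 0 0 6.5 -0.021 -0.022 0.009 0.0876; 0 0 6.5 -0.023 -0.019 0.009 0.0876
```

{"op": "move_arm", "data": {"rows": "0 0 0 0 0 -0.043 0.06; 0 0 0 0 0 -0.044 0.06; 0 0 0 0 0 -0.043 0.0876; 1 6 2.5 0.01 -0.019 -0.019 0.0876; 1 5.5 2.5 0.01 -0.021 -0.018 0.0876; 1 6 2.5 0.012 -0.021 -0.016 0.0876; 0.5 6 2.5 0.012 -0.021 -0.015 0.0876; 1 5.5 3 0.012 -0.023 -0.013 0.0876"}}

```text
t: 30.12
eef_pos: [0.4364, 0.0333, 0.2824]
ee_rot: [3.113, 0.198, -2.317]
force: [-0.2, 0.4, -0.6]
width: 0.0872
gripper_force: 0.0
```

{"op": "move_arm", "data": {"rows": "1 6 2.5 0.013 -0.023 -0.012 0.0876; 1 5.5 2.5 0.013 -0.024 -0.009 0.0876; 0 0 6.5 0 -0.03 0.009 0.0876; 0 0 6.5 -0.003 -0.03 0.009 0.0876; 0 0 6.5 -0.006 -0.029 0.009 0.0876; 0 0 6 -0.01 -0.028 0.008 0.0876; 0 0 6.5 -0.013 -0.027 0.009 0.0876; 0 0 6.5 -0.015 -0.026 0.009 0.0876"}}

```text
t: 31.12
eef_pos: [0.5708, -0.1541, 0.2432]
ee_rot: [3.139, -0.003, -3.076]
force: [0.7, 0.2, 0.5]
width: 0.0874
gripper_force: 0.0
```

{"op": "move_arm", "data": {"rows": "0 0 6.5 -0.019 -0.023 0.009 0.0876; 0 0 6.5 -0.021 -0.022 0.009 0.0876; 0 0 6.5 -0.023 -0.019 0.009 0.0876; 0 0 0 0 0 0 0.0876"}}

```text
t: 31.62
eef_pos: [0.6305, -0.2216, 0.2144]
ee_rot: [3.141, -0.006, 2.868]
force: [-1.0, 0.5, 0.8]
width: 0.0875
gripper_force: 0.0
```

```bash
python3 c.py pics/w12.png "[.630,-.220]"
python3 - <<'E'
from h import *
plan([pose([.630,-.220,.12],-.268-np.pi),pose([.630,-.220,.027],-.268-np.pi)],.0876)
E
```

```text
[123. 149.] [ 0.554  -0.3982] -3.063 [0.166 0.245]
[320. 174.] [ 0.6256 -0.2207] 2.869 [0.029 0.109]
mid [ 0.625599   -0.22066458] yaw 6.0106043969107725 tool [ 0.63007402 -0.22091301  0.21551576] 6.011906914515295
0 0 0 0 0 0.048 0.0876; 0 -0.5 0 0 0.001 0.048 0.0876; 0 0 0 0 0 0.046 0.0876; 0 0 0 0 0 0.047 0.0876
```

{"op": "move_arm", "data": {"rows": "0 0 0 0.001 0 0.048 0.0876; 0 0 0 0.001 0 0.048 0.0876; 0 0 0 0.001 0 0.046 0.0876; 0 0 0 0 0 0.046 0.0876; 0 0 0 0 0 0 0; 0 0 0 0 0 0 0; 0 0 0 0 0 0 0; 0 0 0 0 0 0 0", "squeeze": 30}}

```text
t: 32.67
eef_pos: [0.6283, -0.2199, 0.0328]
ee_rot: [3.14, 0.003, 2.87]
force: [-0.1, 1.1, -0.2]
width: 0.0529
gripper_force: 0.0
```

{"op": "move_arm", "data": {"rows": "0 0 0 0 0 0 0; 0 0 0 0 0 0 0; 0 0 0 0 0 -0.03 0"}}

```text
t: 33.05
eef_pos: [0.6251, -0.2196, 0.0586]
ee_rot: [3.141, -0.005, 2.87]
force: [0.3, -0.5, -1.5]
width: 0.0312
gripper_force: 30.0
```

Run:
```python
from h import *
T=tool(); print(T[:3,3])
plan([pose([.48,-.04,.06],1.0-np.pi),pose([.48,-.04,.0285],1.0-np.pi)],0,vmax=.04,amax=8)
```

```text
[ 0.62512988 -0.21955571  0.05862271]
0 0 -7.5 0.019 0.013 0 0; 0 0 -7 0.017 0.016 0 0; 0 0 -7.5 0.014 0.018 0 0; 0 0 -7 0.013 0.019 0 0; 0 0 -7.5 0.01 0.021 0 0; 0 0 -7 0.007 0.022 0 0; 0 0 -7.5 0.004 0.023 0 0; 0 0 -7.5 0.002 0.023 0 0
0.5 0 -7 -0.002 0.023 0 0; 0 0 -7.5 -0.004 0.023 -0.001 0; 0 0 0 0 0 0.032 0
```

{"op": "move_arm", "data": {"rows": "0 0 -7.5 0.019 0.013 0 0; 0 0 -7 0.017 0.016 0 0; 0 0 -7.5 0.014 0.018 0 0; 0 0 -7 0.013 0.019 0 0; 0 0 -7.5 0.01 0.021 0 0; 0 0 -7 0.007 0.022 0 0; 0 0 -7.5 0.004 0.023 0 0; 0 0 -7.5 0.002 0.023 0 0"}}

```text
t: 34.05
eef_pos: [0.5102, -0.0757, 0.0609]
ee_rot: [3.141, 0.001, -2.388]
force: [0.5, -0.0, -1.5]
width: 0.0308
gripper_force: 30.0
```

{"op": "move_arm", "data": {"rows": "0.5 0 -7 -0.002 0.023 0 0; 0 0 -7.5 -0.004 0.023 -0.001 0; 0 0 0 0 0 0.015 0; 0 0 0 0 0 0.015 0; 0 0 0 0 0 0 0; 0 0 0 0 0 0 0.0876; 0 0 0 0 0 0 0.0876; 0 0 0 0 0 0 0.0876"}}

```text
t: 35.05
eef_pos: [0.482, -0.0403, 0.0321]
ee_rot: [-3.133, -0.0, -2.139]
force: [-0.4, -0.1, -0.8]
width: 0.0557
gripper_force: 0.0
```

{"op": "move_arm", "data": {"rows": "0 0 0 0 0 0 0.0876; 0 0 0 0 0 -0.05 0.0876; 0 0 0 0 0 -0.06 0.0876; 0 0 0 0 0 -0.05 0.0876; 0 0 0 0 0 0 0.0876"}}

```text
t: 35.67
eef_pos: [0.4831, -0.039, 0.1963]
ee_rot: [-3.127, 0.005, -2.138]
force: [-0.4, 0.8, -0.8]
width: 0.0874
gripper_force: 0.0
```

```bash
python3 c.py pics/w13.png "[.48,-.04]"
python3 - <<'E'
from h import *
m=np.array([.479,-.04])
E
```

```text
[323. 178.] [ 0.4808 -0.0423] 0.995 [0.029 0.109]
mid [ 0.48078198 -0.04232783] yaw 0.99492490850175 tool [ 0.48161092 -0.03914631  0.19381472] 1.002602078239847
```

Run:
```python
from h import *
m=np.array([.481,-.0415])
plan([pick(m,1.0,.06,lean=-37)],.0876,amax=5)
```

```text
0 -4.5 0 -0.001 0 0.013 0.0876; 0 -4.5 0 -0.001 0 0.014 0.0876; 0 -5 0 0.001 0 0.014 0.0876; -0.5 -4.5 0 0.001 0 0.013 0.0876; 0 -4.5 0 0.003 0 0.013 0.0876; 0 -4.5 0.5 0.004 0 0.013 0.0876; 0 -4.5 0 0.005 0 0.013 0.0876; 0 -5 0 0.006 0 0.012 0.0876
```

{"op": "move_arm", "data": {"rows": "0 -4.5 0 -0.001 0 0.013 0.0876; 0 -4.5 0 -0.001 0 0.014 0.0876; 0 -5 0 0.001 0 0.014 0.0876; -0.5 -4.5 0 0.001 0 0.013 0.0876; 0 -4.5 0 0.003 0 0.013 0.0876; 0 -4.5 0.5 0.004 0 0.013 0.0876; 0 -4.5 0 0.005 0 0.013 0.0876; 0 -5 0 0.006 0 0.012 0.0876"}}

```text
t: 36.72
eef_pos: [0.4869, -0.0291, 0.0829]
ee_rot: [3.136, 0.647, -2.148]
force: [-0.6, 0.2, -1.1]
width: 0.0879
gripper_force: 0.0
```

Run:
```python
from h import *
m=np.array([.481,-.0415])
print(tool()[:3,3],pick(m,1.0,.06,lean=-37)[:3,3])
plan([pick(m,1.0,0.0,lean=-37)],.0876,vmax=.02)
```

```text
[ 0.48694311 -0.02914482  0.08287325] [ 0.4888992  -0.02919772  0.08621501]
0 0 0 0.011 -0.001 0.015 0.0876; 0 0 0 0.011 0 0.016 0.0876; 0 0 -0.5 0.011 -0.001 0.015 0.0876
```

{"op": "move_arm", "data": {"rows": "0 0 0 0.011 -0.001 0.015 0.0876; 0 0 0 0.011 0 0.016 0.0876; 0 0 -0.5 0.011 -0.001 0.015 0.0876; 0 0 0 0 0 0 0; 0 0 0 0 0 0 0; 0 0 0 0 0 0 0; 0 0 0 0 0 0 0; 0 0 0 0 0 0 0", "squeeze": 35}}

```text
t: 37.72
eef_pos: [0.4899, -0.0295, 0.028]
ee_rot: [-3.138, 0.645, -2.135]
force: [0.1, 0.0, 0.0]
width: 0.0428
gripper_force: 0.0
```

{"op": "move_arm", "data": {"rows": "0 0 0 0 0 0 0; 0 0 0 0 0 0 0; 0 0 0 0 0 0 0"}}

```text
t: 38.1
eef_pos: [0.4897, -0.0294, 0.0277]
ee_rot: [-3.139, 0.645, -2.136]
force: [-1.0, -0.3, 3.1]
width: 0.0314
gripper_force: 35.0
```

Run:
```python
from h import *
np.set_printoptions(precision=3,suppress=True)
T=tool(); s=arm.get_state(); yaw=s["ee_rot"][2]+np.pi; print(T[:3,3],s["ee_rot"],s["width"],s["gripper_force"],pick(np.array([.481,-.0415]),1.,0,lean=-37)[:3,3])
V=vf([.481,-.0415,.025],yaw); rel=np.linalg.inv(V)@T; rel[1,3]=-.0005; np.save("rel.npy",rel); print(rel)
W=[place(0,rel,-.35,.25,45),place(0,rel,-.19,.15,50),place(0,rel,-.037,.135,50),place(0,rel,0,.1,48),place(0,rel,0,.075,45),place(0,rel,0,.0565,41)]
q=s["q"]; U=T.copy();U[2,3]+=.1
for G in [U]+W: q,c=ik(G,q); print(q,c<1e-7)
plan([U,W[0]],0,vmax=.045,amax=6)
```

```text
[ 0.49  -0.029  0.028] [-3.139  0.645 -2.136] 0.03136850725801942 35.00115394592285 [ 0.489 -0.029  0.026]
[[-0.799  0.001  0.602  0.015]
 [-0.     1.    -0.002 -0.001]
 [-0.602 -0.002 -0.799  0.003]
 [ 0.     0.     0.     1.   ]]
[-0.212  0.159 -0.423 -0.796 -0.909  0.128] True
[-0.46  -0.056 -0.386 -0.819 -1.312  0.214] True
[-0.188  0.113 -0.493 -1.074 -0.978  0.339] True
[ 0.137  0.195 -0.415 -1.163 -0.736  0.191] True
[ 0.216  0.272 -0.389 -1.184 -0.651  0.185] True
[ 0.256  0.305 -0.391 -1.146 -0.601  0.146] True
[ 0.325  0.323 -0.392 -1.052 -0.539  0.025] True
0 0 0 -0.02 0 -0.027 0; 0 0 0 -0.02 0 -0.026 0; 0 0 0 -0.02 0 -0.027 0; -0.5 -2 -0.5 -0.005 0.019 -0.036 0; -1 -2 -1 -0.007 0.019 -0.035 0; -0.5 -2 -0.5 -0.009 0.019 -0.035 0; -0.5 -2 -1 -0.009 0.02 -0.034 0
```

{"op": "move_arm", "data": {"rows": "0 0 0 -0.02 0 -0.027 0; 0 0 0 -0.02 0 -0.026 0; 0 0 0 -0.02 0 -0.027 0; -0.5 -2 -0.5 -0.005 0.019 -0.036 0; -1 -2 -1 -0.007 0.019 -0.035 0; -0.5 -2 -0.5 -0.009 0.019 -0.035 0; -0.5 -2 -1 -0.009 0.02 -0.034 0; 0 0 0 0 0 0 0"}}

```text
t: 39.1
eef_pos: [0.3886, -0.0483, 0.2558]
ee_rot: [-3.132, 0.785, -2.065]
force: [0.6, -0.3, -2.0]
width: 0.0312
gripper_force: 35.0
```

Run:
```python
from h import *
rel=np.load("rel.npy"); s=arm.get_state(); print(s["width"],s["gripper_force"],tool()[:3,3])
plan([place(0,rel,-.35,.25,45),place(0,rel,-.19,.15,50),place(0,rel,-.037,.135,50)],0,vmax=.045,amax=6)
```

```text
0.03120320357705595 34.999056458473206 [ 0.388631   -0.04830302  0.25584168]
-0.5 0 0 0 0 0.002 0; 0 -1 0 -0.009 0 0.036 0; 0 -1 0 -0.008 0 0.037 0; 0 -1 0 -0.007 0 0.037 0; 0 -1 0 -0.007 0 0.037 0; 0 -1 0 -0.006 0 0.037 0; 0 0 0 -0.022 0 0.032 0; 0 0 0 -0.021 0 0.031 0
0 0 0 -0.022 0 0.032 0; 0 0 0 -0.022 0 0.031 0
```

{"op": "move_arm", "data": {"rows": "-0.5 0 0 0 0 0.002 0; 0 -1 0 -0.009 0 0.036 0; 0 -1 0 -0.008 0 0.037 0; 0 -1 0 -0.007 0 0.037 0; 0 -1 0 -0.007 0 0.037 0; 0 -1 0 -0.006 0 0.037 0; 0 0 0 -0.022 0 0.032 0; 0 0 0 -0.021 0 0.031 0"}}

```text
t: 40.1
eef_pos: [0.5009, 0.1635, 0.1443]
ee_rot: [3.132, 0.87, -2.071]
force: [0.5, -1.7, -1.2]
width: 0.0312
gripper_force: 35.0
```

{"op": "move_arm", "data": {"rows": "0 0 0 -0.022 0 0.032 0; 0 0 0 -0.022 0 0.031 0; 0 0 0 0 0 0 0"}}

```text
t: 40.48
eef_pos: [0.5367, 0.2322, 0.1377]
ee_rot: [3.133, 0.87, -2.067]
force: [-0.3, -0.0, -1.8]
width: 0.0312
gripper_force: 35.0
```

Run:
```python
from h import *
rel=np.load("rel.npy"); s=arm.get_state(); print(s["width"],s["gripper_force"],s["force"])
V=tool()@np.linalg.inv(rel); d=V[:3,3]-CR[0]; print("valve rel cradle x,y,z",d@CX,d@CY,d[2])
plan([place(0,rel,0,.1,48),place(0,rel,0,.075,45),place(0,rel,0,.0575,41)],0,vmax=.02,amax=2)
```

```text
0.03118674921221941 34.999390840530396 [-0.29586195 -0.03806742 -1.83678969]
valve rel cradle x,y,z -0.03361650476506255 0.0029811046914317765 0.07675607866521078
0 0.5 0 0.001 -0.001 0.016 0; 0.5 1 0 0.001 -0.001 0.015 0; 0 0.5 0 0 -0.001 0.016 0; 0 1.5 0 0.01 0 0.009 0; 0 1.5 0 0.009 0 0.008 0; 0 2 0 0.006 0 0.007 0; 0 2 0 0.007 0 0.007 0
```

{"op": "move_arm", "data": {"rows": "0 0.5 0 0.001 -0.001 0.016 0; 0.5 1 0 0.001 -0.001 0.015 0; 0 0.5 0 0 -0.001 0.016 0; 0 1.5 0 0.01 0 0.009 0; 0 1.5 0 0.009 0 0.008 0; 0 2 0 0.006 0 0.007 0; 0 0 0 0 0 0 0"}}

```text
t: 41.35
eef_pos: [0.5557, 0.2587, 0.0723]
ee_rot: [-3.138, 0.749, -2.066]
force: [-0.4, 0.1, -1.6]
width: 0.0311
gripper_force: 35.0
```

```bash
python3 v.py 0
```

```text
0.03113614545545156 34.999510645866394 [-0.36622482  0.13503947 -1.56710853]
valve rel cradle x,y,z -0.0019182278263173175 -0.0008937579927187222 0.01311615486995888 [ 6.15616081e+01 -5.91755549e+00 -4.57897873e-02]
0 1 0 0.003 0 0.005 0; 0 1 0 0.004 0.001 0.005 0
```

{"op": "move_arm", "data": {"rows": "0 1 0 0.003 0 0.005 0; 0 1 0 0.003 0.001 0.005 0; 0 0 0 0 0 0 0"}}

```text
t: 41.72
eef_pos: [0.5563, 0.2613, 0.0615]
ee_rot: [-3.138, 0.715, -2.067]
force: [-0.7, -0.4, 0.5]
width: 0.0311
gripper_force: 35.0
```

```bash
python3 v.py 0
```

```text
0.03109012661023997 35.00241816043854 [-0.70377523 -0.37616671  0.54449189]
valve rel cradle x,y,z 0.000487125303799689 -0.0001282585854396516 0.002850285182054782 [ 6.15255372e+01 -3.97763902e+00 -5.77954185e-02]
0 0 0 0.001 0 0.001 0
```

Just touching; release and back out.

{"op": "move_arm", "data": {"rows": "0 0 0 0 0 0 0.04; 0 0 0 0 0 0 0.06; 0 0 0 0 0 0 0.06; 0 0 0 0 0 0 0.06; 0 0 0 0 0 -0.02 0.06; 0 0 0 0 0 -0.04 0.06; 0 0 0 0 0 -0.05 0.06; 0 0 0 0 0 0 0.06"}}

```text
t: 42.72
eef_pos: [0.5221, 0.196, 0.149]
ee_rot: [-3.131, 0.719, -2.064]
force: [-0.2, 0.5, 0.1]
width: 0.0599
gripper_force: 0.0
```

Run:
```python
from h import *
T=wcam();p,_=arm.grab_frame("wrist"); cv2.imwrite("pics/w14.png",p)
t,_=arm.grab_frame("top"); cv2.imwrite("pics/top14.png",t)
PAD=ray("top",(235.1,147.6),.264)[0]; print(PAD)
A=tool(); A[:3,3]-=.13*A[:3,2]
q=arm.get_state()["q"]
W=[A,pose([.5,.02,.36],-2.4),pose([PAD[0],PAD[1],.36],-2.07),pose([PAD[0],PAD[1],.24],-2.07)]
for X in W: q,c=ik(X,q); print(q.round(2),c<1e-7)
plan(W[:3],0.0,vmax=.05,amax=7)
```

```text
[0.65783341 0.12980819 0.264     ]
[ 0.15 -0.08 -0.42 -0.73 -0.89 -0.27] True
[ 0.43  0.01 -0.15  0.   -1.42 -1.26] True
[ 0.48  0.31  0.21  0.   -1.48 -0.98] True
[ 0.48  0.35  0.01 -0.   -1.23 -0.98] True
0 0 0 0 0 -0.043 0.0; 0 0 0 0 0 -0.044 0.0; 0 0 0 0 0 -0.043 0.0; 1 6 2.5 -0.002 -0.01 -0.02 0.0; 1 5.5 2.5 -0.001 -0.009 -0.02 0.0; 1 6 3 0.001 -0.011 -0.02 0.0; 0.5 6 2.5 0.003 -0.01 -0.019 0.0; 1 5.5 2.5 0.004 -0.011 -0.019 0.0
1 6 2.5 0.005 -0.012 -0.018 0.0; 1 5.5 2.5 0.007 -0.012 -0.018 0.0; 0 0 -4.5 -0.048 -0.006 0 0.0; 0 0 -5 -0.047 -0.011 0 0.0; 0 0 -4.5 -0.046 -0.014 0.001 0.0; 0 0 -5 -0.044 -0.018 0 0.0
```

View pics/w14.png

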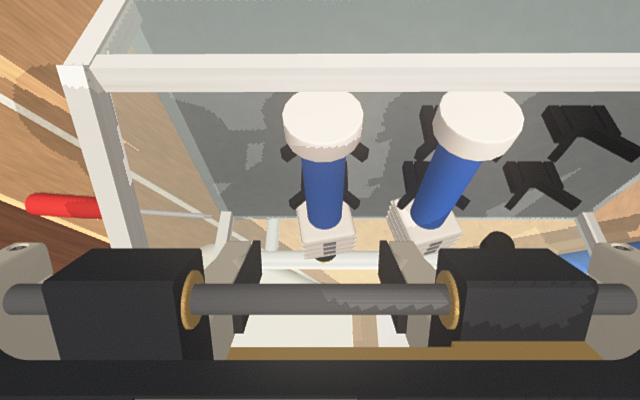

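Run:
```python
from h import *
p=cv2.imread("pics/w14.png"); T=wcam(); h=hsv(p)
m=(abs(h[...,0].astype(int)-112)<12)&(h[...,1]>110)&(h[...,2]>60)
y=1.075; ax=np.array([np.cos(y),np.sin(y),0])
for c,st,mm in blobs(m,300):
    ys,xs=np.nonzero(mm)
    if st[4]<1500: continue
    rows=[(v,xs[ys==v].mean()) for v in range(st[1]+8,st[1]+st[3]-10,6)]
    print([(int(v),round(u)) for v,u in rows])
    P=ray("wrist",[(u,v) for v,u in rows],.067,T); P=P[:,:2]; w,vv=np.linalg.eigh(np.cov(P.T)); a=vv[:,1]; print(np.degrees(np.arctan2(a[1],a[0])),P.mean(0),np.degrees(y))
for i in(0,1):
    L=[CR[i]+ax*s+[0,0,.012] for s in(-.04,-.02,0,.02,.04)]; print(proj("wrist",L,T).round().tolist())
```

```text
[(152, 441), (158, 446), (164, 454), (170, 452), (176, 448), (182, 445), (188, 442), (194, 438), (200, 436), (206, 432), (212, 430), (218, 429)]
67.71402933361992 [0.46762664 0.28135176] 61.59296297656349
[(166, 324), (172, 323), (178, 324), (184, 324), (190, 324), (196, 324), (202, 324), (208, 324), (214, 324)]
62.487200454615426 [0.54592763 0.24558345] 61.59296297656349
[[323.0, 161.0], [322.0, 178.0], [322.0, 194.0], [322.0, 207.0], [322.0, 219.0]]
[[466.0, 160.0], [456.0, 178.0], [447.0, 193.0], [439.0, 207.0], [432.0, 219.0]]
```

Run:
```python
from h import *
np.set_printoptions(precision=3,suppress=True)
CC=HINGE-.05*CX; CC[2]=0
PAD=np.array([.6578,.1298,0])+.005*CY
A=tool(); A[:3,3]-=.13*A[:3,2]
q=arm.get_state()["q"]
P=lambda z,l=-20:pose([PAD[0],PAD[1],z],-.5,l)
W=[A,pose([.52,.0,.38],-1.6),P(.38),P(.30),P(.26)]
for X in W: q,c=ik(X,q); print(q.round(2),c<1e-7,*[np.array([(x-CC)@CX,(x-CC)@CY,x[2]]) for x in pts(q)])
plan(W[:3],0.0,vmax=.05,amax=7)
```

```text
[ 0.15 -0.08 -0.42 -0.73 -0.89 -0.27] True [-0.524  0.308  0.798] [-0.26  -0.041  0.644] [-0.399 -0.093  0.523]
[ 0.38  0.04 -0.07  0.   -1.46 -0.41] True [-0.477  0.254  0.8  ] [-0.122 -0.04   0.75 ] [-0.244 -0.188  0.75 ]
[ 0.34  0.48  0.58 -0.27 -1.9   0.68] True [-0.287  0.082  0.732] [ 0.056 -0.227  0.779] [-0.064 -0.368  0.728]
[ 0.34  0.5   0.43 -0.26 -1.74  0.72] True [-0.282  0.077  0.728] [ 0.062 -0.232  0.697] [-0.064 -0.368  0.648]
[ 0.34  0.51  0.36 -0.26 -1.66  0.74] True [-0.276  0.072  0.724] [ 0.065 -0.235  0.656] [-0.064 -0.368  0.608]
0 0 0 0 0 -0.043 0.0; 0 0 0 0 0 -0.044 0.0; 0 0 0 0 0 -0.043 0.0; -1.5 5.5 -3.5 -0.003 -0.013 -0.023 0.0; -1.5 6 -4 0 -0.013 -0.023 0.0; -1.5 6 -3.5 0.003 -0.013 -0.024 0.0; -1 5.5 -3.5 0.006 -0.011 -0.023 0.0; -1.5 6 -4 0.01 -0.01 -0.023 0.0
-1.5 5.5 -3.5 0.012 -0.009 -0.022 0.0; -1.5 5.5 -3.5 0.015 -0.008 -0.021 0.0; -1 -2 -6.5 -0.014 -0.013 0 0.0; -1 -1.5 -6 -0.012 -0.014 0 0.0; -1.5 -2 -6 -0.01 -0.016 0.001 0.0; -1 -1.5 -6.5 -0.009 -0.016 0 0.0; -1 -2 -6 -0.007 -0.018 0 0.0; -1 -1.5 -6.5 -0.005 -0.018 0 0.0
-1.5 -2 -6 -0.003 -0.019 0 0.0; -1 -1.5 -6.5 -0.001 -0.018 -0.001 0.0; -1 -2 -6.5 0.001 -0.019 -0.001 0.0; -1 -1.5 -6 0.003 -0.019 -0.001 0.0
```

{"op": "move_arm", "data": {"rows": "0 0 0 0 0 -0.043 0.06; 0 0 0 0 0 -0.044 0.06; 0 0 0 0 0 -0.043 0.06; -1.5 5.5 -3.5 -0.003 -0.013 -0.023 0.0; -1.5 6 -4 0 -0.013 -0.023 0.0; -1.5 6 -3.5 0.003 -0.013 -0.024 0.0; -1 5.5 -3.5 0.006 -0.011 -0.023 0.0; -1.5 6 -4 0.01 -0.01 -0.023 0.0", "squeeze": 10}}

```text
t: 43.82
eef_pos: [0.5091, 0.035, 0.3395]
ee_rot: [-3.107, 0.194, -1.72]
force: [0.1, -1.0, -1.1]
width: 0.0155
gripper_force: 0.0
```

{"op": "move_arm", "data": {"rows": "-1.5 5.5 -3.5 0.012 -0.009 -0.022 0.0; -1.5 5.5 -3.5 0.015 -0.008 -0.021 0.0; -1 -2 -6.5 -0.014 -0.013 0 0.0; -1 -1.5 -6 -0.012 -0.014 0 0.0; -1.5 -2 -6 -0.01 -0.016 0.001 0.0; -1 -1.5 -6.5 -0.009 -0.016 0 0.0; -1 -2 -6 -0.007 -0.018 0 0.0; -1 -1.5 -6.5 -0.005 -0.018 0 0.0"}}

```text
t: 44.82
eef_pos: [0.6012, 0.0806, 0.3768]
ee_rot: [3.092, 0.214, -0.947]
force: [-0.0, -0.5, 0.1]
width: 0.0002
gripper_force: 0.0
```

{"op": "move_arm", "data": {"rows": "-1.5 -2 -6 -0.003 -0.019 0 0.0; -1 -1.5 -6.5 -0.001 -0.018 -0.001 0.0; -1 -2 -6.5 0.001 -0.019 -0.001 0.0; -1 -1.5 -6 0.003 -0.019 -0.001 0.0; 0 0 0 0 0 0 0"}}

```text
t: 45.45
eef_pos: [0.6548, 0.1348, 0.3742]
ee_rot: [3.138, 0.353, -0.5]
force: [-0.0, 0.2, -0.3]
width: 0.0005
gripper_force: 0.0
```

Run:
```python
from h import *
T=wcam();p,_=arm.grab_frame("wrist"); h=hsv(p)
m=((h[...,0]<6)|(h[...,0]>174))&(h[...,1]>150)&(h[...,2]>90)
for c,st,mm in blobs(m,300): print(c,st,ray("wrist",c,.264,T))
PAD=np.array([.6578,.1298,0])+.005*CY
P=lambda z,l=-20:pose([PAD[0],PAD[1],z],-.5,l)
print(tool()[:3,3],arm.get_state()["ee_rot"])
plan([P(.30),P(.278)],0)
```

```text
[322.74078212 142.21564246] [ 298  115   51   57 2685] [[0.66129041 0.12698161 0.264     ]]
[0.65439881 0.13411816 0.37530971] [ 3.13861433  0.35088504 -0.50140707]
0 0 0 0.013 0.001 0.035 0; 0 0 0 0.013 0.001 0.036 0; 0 0 0 0.008 0 0.02 0
```

{"op": "move_arm", "data": {"rows": "0 0 0 0.013 0.001 0.035 0; 0 0 0 0.013 0.001 0.036 0; 0 0 0 0.008 0 0.02 0; 0 0 0 0.002 0 0.006 0; 0 0 0 0.002 0 0.005 0; 0 0 0 0.001 0 0.003 0"}}

```text
t: 46.25
eef_pos: [0.653, 0.1303, 0.2683]
ee_rot: [3.141, 0.347, -0.5]
force: [-6.3, -2.7, 7.4]
width: 0.0003
gripper_force: 4.1
```

{"op": "move_arm", "data": {"rows": "0 0 0 0.001 0 0.004 0; 0 0 0 0.001 0 0.004 0; 0 0 0 0 0 0 0; 0 0 0 0 0 0 0"}}

```text
t: 46.75
eef_pos: [0.6532, 0.1311, 0.2584]
ee_rot: [-3.142, 0.347, -0.5]
force: [-0.4, -4.2, 3.0]
width: 0.0002
gripper_force: 2.1
```

Run:
```python
from h import *
p,_=arm.grab_frame("wrist"); s,_=arm.grab_frame("scene"); print(arm.get_state()["force"],tool()[:3,3])
cv2.imwrite("pics/m15.png",np.vstack([cv2.resize(p,(480,300)),cv2.resize(s[130:290,300:556],(480,300))]))
```

```text
[ 0.3173515  -4.69662315  4.58537529] [0.65316518 0.13131454 0.25816202]
```

View pics/m15.png

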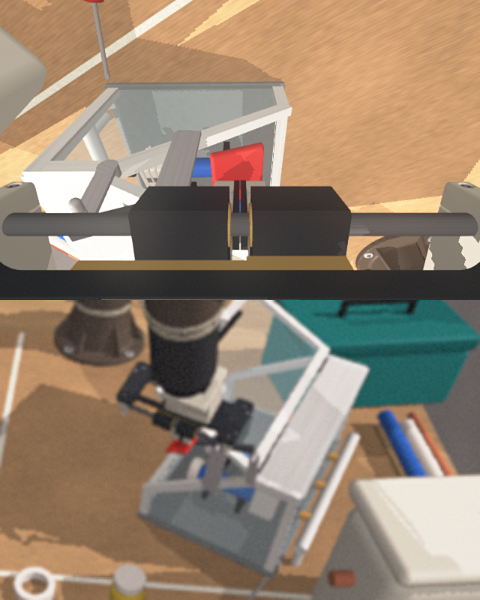

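{"op": "move_arm", "data": {"rows": "0 0 0 0 0 0 0; 0 0 0 0 0 0 0; 0 0 0 0 0 0 0; 0 0 0 0 0 0 0; 0 0 0 0 0 0 0; 0 0 0 0 0 0 0"}}

```text
t: 47.6
eef_pos: [0.653, 0.1317, 0.2579]
ee_rot: [-3.141, 0.348, -0.5]
force: [0.2, -4.3, 3.0]
width: 0.0004
gripper_force: 2.1
```

Run:
```python
from h import *
s,_=arm.grab_frame("scene"); cv2.imwrite("pics/s16.png",s); a=cv2.imread("pics/m15.png")
T=wcam();p,_=arm.grab_frame("wrist"); h=hsv(p); cv2.imwrite("pics/w16.png",p)
m=((h[...,0]<6)|(h[...,0]>174))&(h[...,1]>150)&(h[...,2]>90)
for c,st,mm in blobs(m,300): print(c,st,[ray("wrist",c,z,T)[0].round(4) for z in (.25,.264)])
d=cv2.absdiff(cv2.resize(s[130:290,300:556],(480,300)),a[300:]).max(2); print("door change px",(d>40).sum())
e=cv2.absdiff(cv2.resize(p,(480,300)),a[:300]).max(2); print((e>40).sum(), arm.get_state()["force"])
print(tool()[:3,3])
```

```text
[317.81954647 218.34525711] [ 281  190   71   76 3131] [array([0.6734, 0.1203, 0.25  ]), array([0.6838, 0.1145, 0.264 ])]
door change px 2808
2808 [-0.21702397 -4.67609438  3.59667502]
[0.65302968 0.13168573 0.2579466 ]
```

```bash
cat > d.py <<'E'
from h import *
import sys
s=cv2.imread(sys.argv[1]) if len(sys.argv)>1 else arm.grab_frame("scene")[0]
if len(sys.argv)<2: cv2.imwrite("pics/slast.png",s)
for th in (0,.1,.2,.4,.6,.8,1.0,1.15,1.25): print(th,proj("scene",[handle(th)],None).round(1).ravel(),end=" ")
print()
m=(s.max(2)<60); m[:,:370]=0; m[:,520:]=0; m[:100]=0; m[260:]=0
for c,st,mm in blobs(m,25): print("dark",c.round(1),st)
E
for f in pics/s6.png pics/s16.png; do python3 d.py $f; done; python3 d.py pics/scene0.png
```

```text
0 [402.8 187.2] 0.1 [402.  182.8] 0.2 [401.6 178.4] 0.4 [402.4 169.6] 0.6 [405.1 161.2] 0.8 [409.9 153.6] 1.0 [416.8 147.1] 1.15 [423.1 143.1] 1.25 [427.9 140.9] 
dark [376.5 116.4] [370 100  26  29 231]
dark [500.2 131.4] [480 128  40  11 139]
dark [421.3 145.3] [411 134  21  23  48]
0 [402.8 187.2] 0.1 [402.  182.8] 0.2 [401.6 178.4] 0.4 [402.4 169.6] 0.6 [405.1 161.2] 0.8 [409.9 153.6] 1.0 [416.8 147.1] 1.15 [423.1 143.1] 1.25 [427.9 140.9] 
dark [384.3 123.2] [370 100  33  44 637]
dark [451.8 114.6] [428 100  35  26 105]
dark [489.1 105.4] [469 100  40  14  66]
dark [500.2 131.4] [480 128  40  11 138]
dark [395.1 169.5] [ 370  142   52   62 1207]
dark [421.4 195. ] [410 184  22  23 278]
0 [402.8 187.2] 0.1 [402.  182.8] 0.2 [401.6 178.4] 0.4 [402.4 169.6] 0.6 [405.1 161.2] 0.8 [409.9 153.6] 1.0 [416.8 147.1] 1.15 [423.1 143.1] 1.25 [427.9 140.9] 
dark [375.1 109.4] [370 100  13  23 229]
dark [378.5 132.9] [370 122  19  23 286]
dark [500.5 131.3] [480 128  40  11 143]
dark [453.8 144.6] [446 132  17  25  71]
dark [405.7 185.8] [398 178  17  18  46]
dark [425.5 211.6] [419 209  15   6  25]
```

{"op": "move_arm", "data": {"rows": "0 0 0 -0.017 0 -0.047 0; 0 0 0 -0.02 0 -0.056 0; 0 0 0 0.03 0 -0.02 0"}}

```text
t: 48.08
eef_pos: [0.6843, 0.1167, 0.3829]
ee_rot: [-3.132, 0.341, -0.494]
force: [1.7, -0.7, -1.1]
width: 0.0004
gripper_force: 0.0
```

```bash
python3 d.py
python3 - <<'E'
from h import *
T=wcam();p,_=arm.grab_frame("wrist"); cv2.imwrite("pics/w17.png",p); h=hsv(p)
m=((h[...,0]<6)|(h[...,0]>174))&(h[...,1]>150)&(h[...,2]>90)
for c,st,mm in blobs(m,300):
    print(c,st,ray("wrist",c,.264,T)[0].round(4)); 
    r=cv2.minAreaRect(np.argwhere(mm)[:,::-1].astype(np.float32)); print(r); print(ray("wrist",cv2.boxPoints(r),.264,T).round(4))
E
```

```text
0 [402.8 187.2] 0.1 [402.  182.8] 0.2 [401.6 178.4] 0.4 [402.4 169.6] 0.6 [405.1 161.2] 0.8 [409.9 153.6] 1.0 [416.8 147.1] 1.15 [423.1 143.1] 1.25 [427.9 140.9] 
dark [400.1 133.1] [ 370  100   71   78 2289]
dark [500.5 131.3] [480 128  40  11 145]
dark [449. 137.] [447 131   7  11  26]
dark [387.3 163.9] [382 160  12   9  77]
[179.55672269  11.64915966] [169   0  22  25 476] [0.8096 0.1414 0.264 ]
((179.4103546142578, 11.924139022827148), (25.494964599609375, 19.598735809326172), 85.2363510131836)
[[0.8173 0.1429 0.264 ]
 [0.8124 0.1323 0.264 ]
 [0.8015 0.1403 0.264 ]
 [0.8066 0.1514 0.264 ]]
[320.41916798 174.57819905] [ 299  150   43   51 1899] [0.6682 0.1226 0.264 ]
((321.0291748046875, 174.96693420410156), (47.84415054321289, 42.853885650634766), 86.42366790771484)
[[0.6939 0.128  0.264 ]
 [0.6804 0.0983 0.264 ]
 [0.6388 0.1162 0.264 ]
 [0.6535 0.1492 0.264 ]]
```

Run:
```python
from h import *
t,_=arm.grab_frame("top"); cv2.imwrite("pics/tlast.png",t); w=cv2.imread("pics/w17.png"); s=cv2.imread("pics/slast.png")
o=np.zeros((600,800,3),np.uint8); o[:300,:480]=cv2.resize(w,(480,300)); o[:300,480:]=cv2.resize(t[110:300,90:290],(320,300)); o[300:,:480]=cv2.resize(s[100:290,290:594],(480,300))
o[300:,480:]=cv2.resize(cv2.imread("pics/w16.png")[80:330,180:446],(320,300))
cv2.imwrite("pics/m18.png",o); print(arm.get_state()["t"])
```

```text
48.225
```

View pics/m18.png

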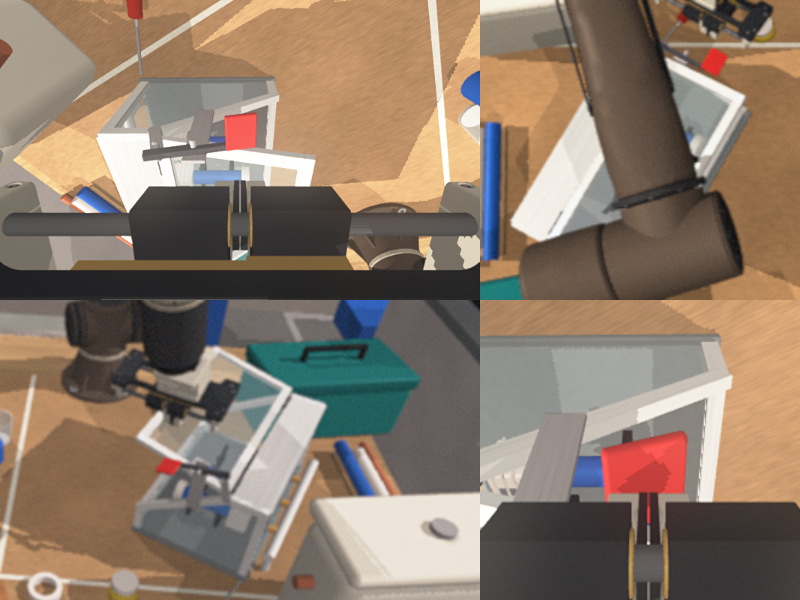

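Run:
```python
from h import *
H=handle(.05); print(H)
W=[pose([.409,.188,.40],-.5)]
q,c=ik(W[0],arm.get_state()["q"]); print(q,c)
plan(W,0,vmax=.04,amax=6)
```

```text
[0.4092631  0.18839626 0.13428479]
[ 8.71028510e-01 -9.24300271e-02 -1.52399515e-01 -7.67226026e-11
 -1.51082684e+00  1.99767816e-01] 5.2041534212421815e-21
0 2.5 0 -0.034 0.009 0.009 0; 0 2.5 0 -0.034 0.008 0.007 0; 0 2.5 0 -0.034 0.009 0.006 0; 0 2.5 0 -0.034 0.008 0.005 0; 0 2.5 0 -0.035 0.009 0.003 0; 0 2.5 0 -0.035 0.008 0.001 0; 0 2.5 0 -0.034 0.009 0 0; 0 2.5 0 -0.035 0.009 -0.002 0
```

{"op": "move_arm", "data": {"rows": "0 2.5 0 -0.034 0.009 0.009 0; 0 2.5 0 -0.034 0.008 0.007 0; 0 2.5 0 -0.034 0.009 0.006 0; 0 2.5 0 -0.034 0.008 0.005 0; 0 2.5 0 -0.035 0.009 0.003 0; 0 2.5 0 -0.035 0.008 0.001 0; 0 2.5 0 -0.034 0.009 0 0; 0 2.5 0 -0.035 0.009 -0.002 0"}}

```text
t: 49.22
eef_pos: [0.406, 0.1873, 0.4001]
ee_rot: [-3.141, -0.001, -0.499]
force: [-0.4, 0.6, 0.6]
width: 0.0002
gripper_force: 0.0
```

{"op": "move_arm", "data": {"rows": "0 0 0 0 0 0 0; 0 0 0 0 0 0 0; 0 0 0 0 0 0 0; 0 0 0 0 0 0 0; 0 0 0 0 0 0 0; 0 0 0 0 0 0 0; 0 0 0 0 0 0 0; 0 0 0 0 0 0 0"}}

```text
t: 50.22
eef_pos: [0.408, 0.1868, 0.401]
ee_rot: [-3.141, -0.001, -0.5]
force: [-1.2, -0.2, 1.4]
width: 0.0003
gripper_force: 0.0
```

```bash
cat > e.py <<'E'
from h import *
T=wcam(); p,_=arm.grab_frame("wrist"); cv2.imwrite("pics/wd.png",p)
for th in (0,.1,.2,.3,.5,.8,1.15): print(th,proj("wrist",[handle(th)-.065*CY,handle(th)+.065*CY],T).round().ravel())
m=p.max(2)<70; m[245:]=0
for c,st,mm in blobs(m,150): print("dark",c.round(),st)
print(tool()[:3,3])
E
python3 e.py; python3 d.py
```

```text
0 [314. 108. 315. 210.]
0.1 [320. 108. 320. 214.]
0.2 [324. 109. 323. 219.]
0.3 [327. 110. 326. 225.]
0.5 [327. 112. 327. 239.]
0.8 [310. 115. 312. 264.]
1.15 [249. 120. 260. 300.]
dark [324. 174.] [ 312  107   19  138 1475]
dark [517. 238.] [489 235  68  10 152]
[0.4079446  0.18679752 0.40104914]
0 [402.8 187.2] 0.1 [402.  182.8] 0.2 [401.6 178.4] 0.4 [402.4 169.6] 0.6 [405.1 161.2] 0.8 [409.9 153.6] 1.0 [416.8 147.1] 1.15 [423.1 143.1] 1.25 [427.9 140.9] 
dark [376.4 105.5] [374 100   5  14  34]
dark [417.1 103.7] [405 100  26  10 137]
dark [442.5 101.9] [429 100  24   7  86]
dark [385.5 119.3] [384 113   5  13  39]
dark [376.8 119.1] [372 115   9  10  30]
dark [500.9 131.3] [480 128  40  11 146]
dark [450.9 140.3] [446 132  12  16  52]
dark [406.2 161.4] [398 152  17  24  52]
```

{"op": "move_arm", "data": {"rows": "0 0 0 0 0 0 0; 0 0 0 0 0 0 0; 0 0 0 0 0 0 0; 0 0 0 0 0 0 0; 0 0 0 0 0 0 0; 0 0 0 0 0 0 0; 0 0 0 0 0 0 0; 0 0 0 0 0 0 0"}}

```text
t: 51.32
eef_pos: [0.408, 0.1868, 0.401]
ee_rot: [-3.141, -0.001, -0.5]
force: [0.4, -0.5, 0.0]
width: 0.0006
gripper_force: 0.0
```

{"op": "move_arm", "data": {"rows": "0 0 0 0 0 0 0; 0 0 0 0 0 0 0; 0 0 0 0 0 0 0; 0 0 0 0 0 0 0; 0 0 0 0 0 0 0; 0 0 0 0 0 0 0; 0 0 0 0 0 0 0; 0 0 0 0 0 0 0"}}

```text
t: 52.32
eef_pos: [0.4079, 0.1868, 0.401]
ee_rot: [-3.141, -0.001, -0.5]
force: [0.8, -0.1, 0.1]
width: 0.0006
gripper_force: 0.0
```

```bash
python3 d.py|tail -3; python3 e.py | tail -3
```

```text
dark [452.6 143. ] [446 132  16  21  74]
dark [402.8 173.1] [395 163  17  25  62]
dark [425.2 211.3] [419 208  15   7  26]
1.15 [249. 120. 260. 300.]
dark [327. 165.] [ 317  105   16  128 1172]
[0.40797007 0.18681915 0.4010206 ]
```

{"op": "move_arm", "data": {"rows": "0 0 0 0 0 0.06 0; 0 0 0 0 0 0.06 0; 0 0 0 0 0 0.06 0; 0 0 0 0 0 0.02 0; 0 0 0 0 0 0.01 0; 0 0 0 0 0 0.01 0; 0 0 0 0 0 0.01 0; 0 0 0 0 0 0.01 0"}}

```text
t: 53.42
eef_pos: [0.4097, 0.1884, 0.1618]
ee_rot: [-3.137, -0.002, -0.499]
force: [1.6, 2.1, 2.5]
width: 0.0007
gripper_force: 1.4
```

{"op": "move_arm", "data": {"rows": "0 0 0 0 -0.004 0.01 0; 0 0 0 0 0 0.008 0; 0 0 0 0 0 0.004 0; 0 0 0 0 0 0 0"}}

```text
t: 53.92
eef_pos: [0.4094, 0.1894, 0.1383]
ee_rot: [3.139, -0.0, -0.5]
force: [-0.0, 0.3, 0.3]
width: 0.0007
gripper_force: 0.0
```

{"op": "move_arm", "data": {"rows": "0 0 0 0 0 0.003 0; 0 0 0 0 0 0.003 0; 0 0 0 0 0 0 0"}}

```text
t: 54.3
eef_pos: [0.4104, 0.1907, 0.1333]
ee_rot: [-3.14, -0.001, -0.5]
force: [-0.1, 1.2, 1.9]
width: 0.0004
gripper_force: 0.9
```

```bash
python3 d.py|tail -4; python3 e.py | tail -3
```

```text
dark [391.2 159.4] [381 153  26  16 131]
dark [426.4 171.2] [408 166  29  13 141]
dark [398.3 171.7] [394 169   9   7  44]
dark [409.2 176.1] [404 171  11  15  67]
1.15 [   640.    -32.   3498. -11980.]
dark [315. 220.] [301 168  27  77 748]
[0.4103255  0.19039579 0.13319541]
```

{"op": "move_arm", "data": {"rows": "0 0 0 0 0 0.002 0; 0 0 0 0 0 0.002 0; 0 0 0 0 0 0.002 0; 0 0 0 0 0 0 0"}}

```text
t: 54.9
eef_pos: [0.4113, 0.1919, 0.1281]
ee_rot: [-3.138, -0.002, -0.499]
force: [0.2, 4.6, 6.5]
width: 0.0003
gripper_force: 3.4
```

{"op": "move_arm", "data": {"rows": "0 0 0 0 0 0.002 0; 0 0 0 0 0 0 0"}}

```text
t: 55.15
eef_pos: [0.4117, 0.1923, 0.1265]
ee_rot: [-3.136, -0.002, -0.499]
force: [-0.8, 4.1, 9.5]
width: 0.0005
gripper_force: 4.1
```

{"op": "move_arm", "data": {"rows": "0 0 0 0 0 0 0; 0 0 0 0 0 0 0; 0 0 0 0 0 -0.05 0; 0 0 0 0 0 -0.06 0; 0 0 0 0 0 -0.05 0; 0 0 0 0 0 0 0"}}

```text
t: 55.9
eef_pos: [0.4111, 0.1909, 0.2886]
ee_rot: [-3.136, -0.003, -0.5]
force: [0.4, -0.6, -1.8]
width: 0.0003
gripper_force: 0.0
```

```bash
python3 d.py|tail -4; python3 e.py; python3 d.py pics/scene0.png | tail -2; cp pics/wd.png pics/wd1.png
```

```text
dark [405.6 133.8] [402 131   9   7  45]
dark [416.5 137. ] [412 133  12   9  65]
dark [454.5 145.8] [447 135  17  22  73]
dark [406.8 186. ] [399 179  16  17  47]
0 [317. 113. 317. 247.]
0.1 [325. 114. 324. 255.]
0.2 [331. 115. 330. 264.]
0.3 [336. 117. 334. 275.]
0.5 [338. 120. 335. 302.]
0.8 [313. 129. 314. 358.]
1.15 [188. 146. 223. 458.]
dark [314. 171.] [ 293  107   35  138 1709]
[0.40945912 0.18982472 0.28463814]
dark [405.7 185.8] [398 178  17  18  46]
dark [425.5 211.6] [419 209  15   6  25]
```

Run:
```python
from h import *
W=[pose([.53,-.1,.33],-1.7),pose([.62,-.40,.26],-2.85)]
q=arm.get_state()["q"]
for X in W: q,c=ik(X,q); print(q.round(2),c<1e-7)
plan(W,.08,vmax=.05,amax=9)
```

```text
[ 0.18  0.08 -0.13 -0.   -1.36 -0.31] True
[-0.31  0.45  0.21  0.   -1.33 -0.97] True
0 0 8.5 0.031 0.025 -0.006 0.08; 0 0 8.5 0.033 0.019 -0.005 0.08; 0 0 9 0.037 0.015 -0.006 0.08; 0 0 8.5 0.038 0.009 -0.006 0.08; 0 0 8.5 0.039 0.002 -0.005 0.08; 0 0 8.5 0.039 -0.003 -0.006 0.08; 0 0 8.5 0.039 -0.008 -0.006 0.08; 0 0 8.5 0.036 -0.014 -0.005 0.08
0 0 8.5 0.036 -0.016 0.009 0.08; 0 0 8 0.033 -0.021 0.008 0.08; 0 0 8.5 0.03 -0.025 0.009 0.08; 0 0 8 0.025 -0.03 0.009 0.08; 0 0 8.5 0.022 -0.033 0.009 0.08; 0 0 8 0.016 -0.035 0.008 0.08; 0 0 8.5 0.011 -0.038 0.009 0.08; 0 0 8 0.006 -0.039 0.009 0.08
```

{"op": "move_arm", "data": {"rows": "0 0 8.5 0.031 0.025 -0.006 0.08; 0 0 8.5 0.033 0.019 -0.005 0.08; 0 0 9 0.037 0.015 -0.006 0.08; 0 0 8.5 0.038 0.009 -0.006 0.08; 0 0 8.5 0.039 0.002 -0.005 0.08; 0 0 8.5 0.039 -0.003 -0.006 0.08; 0 0 8.5 0.039 -0.008 -0.006 0.08; 0 0 8.5 0.036 -0.014 -0.005 0.08"}}

```text
t: 57.0
eef_pos: [0.5296, -0.1006, 0.3282]
ee_rot: [3.139, -0.001, -1.701]
force: [0.3, 1.4, 0.4]
width: 0.0751
gripper_force: 0.0
```

{"op": "move_arm", "data": {"rows": "0 0 8.5 0.036 -0.016 0.009 0.08; 0 0 8 0.033 -0.021 0.008 0.08; 0 0 8.5 0.03 -0.025 0.009 0.08; 0 0 8 0.025 -0.03 0.009 0.08; 0 0 8.5 0.022 -0.033 0.009 0.08; 0 0 8 0.016 -0.035 0.008 0.08; 0 0 8.5 0.011 -0.038 0.009 0.08; 0 0 8 0.006 -0.039 0.009 0.08"}}

```text
t: 58.0
eef_pos: [0.62, -0.4005, 0.2571]
ee_rot: [3.139, -0.003, -2.852]
force: [-0.3, 0.1, -0.1]
width: 0.0798
gripper_force: 0.0
```

```bash
cat > g.py <<'E'
from h import *
T=wcam(); p,_=arm.grab_frame("wrist"); cv2.imwrite("pics/wg.png",p); h=hsv(p)
white=(h[...,1]<50)&(h[...,2]>150); white[250:]=0
c=max(blobs(white,500),key=lambda b:b[1][4]); print("dial",c[0].round(1),c[1])
hull=cv2.convexHull(np.argwhere(c[2])[:,::-1].astype(np.int32)); H=ray("wrist",hull[:,0],.092,T)[:,:2].astype(np.float32)
(cx,cy),rr=cv2.minEnclosingCircle(H); 
el=cv2.fitEllipse(H*1000); print("dial circle",cx,cy,rr,"ellipse",el)
C=np.array(el[0])/1000
v,u=np.mgrid[:250,:640]; G=ray("wrist",np.c_[u.ravel(),v.ravel()],.094,T)[:,:2].reshape(250,640,2)-C
rad=np.hypot(G[...,0],G[...,1]); ang=np.arctan2(G[...,1],G[...,0])
dark=(h[:250,:,2]<90)&(rad<.043)
red=((h[:250,:,0]<8)|(h[:250,:,0]>172))&(h[:250,:,1]>120)&(h[:250,:,2]>90)&(rad<.06)&(rad>.025)
for nm,m,lo,hi in(("needle",dark,.018,.042),("needle-out",dark,.03,.042),("red",red,.025,.06)):
    k=m&(rad>lo)&(rad<hi); d=G[k]/rad[k][:,None]; a=d.mean(0); print(nm,k.sum(),"angle",np.degrees(np.arctan2(a[1],a[0])),"coh",np.linalg.norm(a),"rmax",rad[k].max() if k.any() else 0)
    if nm=="needle":
        for c2,st,mm in blobs(k,10):
            g=G[mm].mean(0); print("   blob",st[4],np.degrees(np.arctan2(g[1],g[0])).round(1),np.hypot(*g).round(4))
print(tool()[:3,3],arm.get_state()["ee_rot"])
E
python3 g.py
```

```text
dial [114.1 212.4] [    0   160   282    90 16910]
dial circle 0.7283437848091125 -0.5586000680923462 0.1427488923072815 ellipse ((542.0306396484375, 211.5570068359375), (67.70864868164062, 1088.6986083984375), 0.0)
needle 0 angle nan coh nan rmax 0
needle-out 0 angle nan coh nan rmax 0
red 0 angle nan coh nan rmax 0
[ 0.6197682  -0.40421386  0.25429681] [ 3.13833248 -0.0054608  -2.86129069]g.py:14: RuntimeWarning: Mean of empty slice.
  k=m&(rad>lo)&(rad<hi); d=G[k]/rad[k][:,None]; a=d.mean(0); print(nm,k.sum(),"angle",np.degrees(np.arctan2(a[1],a[0])),"coh",np.linalg.norm(a),"rmax",rad[k].max() if k.any() else 0)
  ret = um.true_divide(
```

```bash
sed -i 's/^c=max.*/G0=proj("wrist",[[.5165,-.4283,.09]],T)[0]; c=min(blobs(white,300),key=lambda b:np.linalg.norm(b[0]-G0)); print("pred",G0.round(),"dial",c[0].round(1),c[1])/' g.py; python3 g.py
```

```text
pred [327.  65.] dial [326.6  61.4] [  268     0   117   125 10803]
dial circle 0.5169340372085571 -0.42880144715309143 0.050197675824165344 ellipse ((516.8660888671875, -428.7565002441406), (99.75994873046875, 99.90312194824219), 176.5181884765625)
needle 119 angle 15.04731909110509 coh 0.6704281705306745 rmax 0.03887113208979092
   blob 80 23.1 0.0287
needle-out 76 angle 5.816383030029242 coh 0.4963203774135055 rmax 0.03887113208979092
red 99 angle -119.00910266984066 coh 0.9995391294165296 rmax 0.051088599440311654
[ 0.61922834 -0.40223447  0.25439946] [ 3.13726412 -0.00567379 -2.85416808]
```

```bash
python3 - <<'E'
from h import *
for f in ("pics/top0.png","pics/top1.png","pics/top14.png"):
    p=cv2.imread(f); m=(p.max(2)<75); m[:,:380]=0;m[:,425:]=0;m[:150]=0;m[185:]=0
    for c,st,mm in blobs(m,20): print(f,c,st,ray("top",c,.122)[0])
E
python3 - <<'E'
from h import *
np.set_printoptions(precision=2,suppress=True)
for psi in np.radians([-163,-73,17,107]):
    for z in (.115,):
        q,c=ik(pose([.628,-.394,z],psi),[-.31,.45,.1,0,-1.2,0]); print(np.degrees(psi),q,c<1e-7)
E
```

```text
pics/top0.png [399.46327684 166.63841808] [392 159  16  16 177] [ 0.63013137 -0.39428955  0.122     ]
pics/top1.png [399.02424242 166.50909091] [392 159  16  16 165] [ 0.63056562 -0.39284327  0.122     ]
pics/top14.png [399.04848485 166.53939394] [392 159  16  16 165] [ 0.63046315 -0.39292139  0.122     ]
-163.0 [-0.3   0.55  0.03  0.   -1.06 -0.98] True
-73.0 [-0.3   0.55  0.03 -0.   -1.06  0.6 ] True
17.0 [-0.3   0.55  0.03  0.   -1.06  2.17] True
107.0 [-0.3   0.55  0.03 -0.   -1.06 -2.55] True
```

Run:
```python
from h import *
K=[.631,-.393]; r=np.radians
plan([pose([*K,.25],r(-73)),pose([*K,.20],r(17)),pose([*K,.104],r(17))],.06,amax=10)
```

```text
0 0 -9 -0.001 0.001 0 0.06; 0 0 -9 -0.002 0 0.001 0.06; 0 0 -9 -0.001 0 0 0.06; 0 0 -9 -0.002 0 0.001 0.06; 0 0 -9.5 -0.001 -0.001 0 0.06; 0.5 0 -9 -0.002 0 0.001 0.06; 0 0 -9 -0.001 -0.001 0 0.06; 0 0 -9 -0.001 -0.001 0 0.06
0 0 -9 -0.001 -0.001 0.001 0.06; 0 0 -9 -0.001 -0.001 0 0.06; 0 0 -9 0 0 0.005 0.06; 0 0 -9 0 0 0.005 0.06; 0 0 -9 0 0 0.005 0.06; 0 0 -9 0 0 0.005 0.06; 0 0 -9 0 0 0.005 0.06; 0 0 -9 0 0 0.005 0.06
0 0 -9 0 0 0.005 0.06; 0 0 -9 0 0 0.005 0.06; 0 0 -9 0 0 0.005 0.06; 0 0 -9 0 0 0.005 0.06; 0 0 0 0 0 0.048 0.06; 0 0 0 0 0 0.048 0.06
```

{"op": "move_arm", "data": {"rows": "0 0 -9 -0.001 0.001 0 0.06; 0 0 -9 -0.002 0 0.001 0.06; 0 0 -9 -0.001 0 0 0.06; 0 0 -9 -0.002 0 0.001 0.06; 0 0 -9.5 -0.001 -0.001 0 0.06; 0.5 0 -9 -0.002 0 0.001 0.06; 0 0 -9 -0.001 -0.001 0 0.06; 0 0 -9 -0.001 -0.001 0 0.06"}}

```text
t: 59.1
eef_pos: [0.6293, -0.3914, 0.2552]
ee_rot: [-3.136, -0.002, -1.576]
force: [-0.6, -0.1, -0.1]
width: 0.0606
gripper_force: 0.0
```

{"op": "move_arm", "data": {"rows": "0 0 -9 -0.001 -0.001 0.001 0.06; 0 0 -9 -0.001 -0.001 0 0.06; 0 0 -9 0 0 0.005 0.06; 0 0 -9 0 0 0.005 0.06; 0 0 -9 0 0 0.005 0.06; 0 0 -9 0 0 0.005 0.06; 0 0 -9 0 0 0.005 0.06; 0 0 -9 0 0 0.005 0.06"}}

```text
t: 60.1
eef_pos: [0.6313, -0.3894, 0.224]
ee_rot: [3.141, -0.006, -0.319]
force: [-0.8, 0.2, 0.6]
width: 0.0598
gripper_force: 0.0
```

{"op": "move_arm", "data": {"rows": "0 0 -9 0 0 0.005 0.06; 0 0 -9 0 0 0.005 0.06; 0 0 -9 0 0 0.005 0.06; 0 0 -9 0 0 0.005 0.06; 0 0 0 0 0 0 0.06"}}

```text
t: 60.72
eef_pos: [0.6314, -0.3895, 0.2041]
ee_rot: [3.138, -0.004, 0.302]
force: [-0.0, 0.5, 0.2]
width: 0.06
gripper_force: 0.0
```

Run:
```python
from h import *
K=[.631,-.393]; r=np.radians; print(tool()[:3,3],arm.get_state()["ee_rot"],arm.get_state()["q"])
plan([pose([*K,.14],r(17)),pose([*K,.104],r(17))],.06,amax=10)
```

```text
[ 0.63139584 -0.3894554   0.20406057] [ 3.13800655 -0.0043797   0.3024403 ] [-2.90907517e-01  4.81498542e-01  1.33709075e-01  5.58835379e-04
 -1.21737069e+00  2.16394435e+00]
0 0 0 -0.001 0.002 0.032 0.06; 0 -0.5 0.5 -0.001 0.001 0.032 0.06; 0 0 0 0 0 0.036 0.06
```

{"op": "move_arm", "data": {"rows": "0 0 0 -0.001 0.002 0.032 0.06; 0 0 0 -0.001 0.001 0.032 0.06; 0 0 0 0 0 0.036 0.06; 0 0 0 0 0 0 0; 0 0 0 0 0 0 0; 0 0 0 0 0 0 0; 0 0 0 0 0 0 0", "squeeze": 25}}

```text
t: 61.6
eef_pos: [0.6323, -0.3959, 0.1062]
ee_rot: [3.134, -0.007, 0.3]
force: [3.5, -11.4, -13.7]
width: 0.0476
gripper_force: 25.0
```

{"op": "move_arm", "data": {"rows": "0 0 0 0 0.003 0.001 0; 0 0 0 0 0 0 0"}}

```text
t: 61.85
eef_pos: [0.6323, -0.3961, 0.106]
ee_rot: [3.137, -0.006, 0.301]
force: [-4.3, 2.5, -2.0]
width: 0.0473
gripper_force: 25.0
```

{"op": "move_arm", "data": {"rows": "0 0 9 0 0 0 0; 0 0 9 0 0 0 0; 0 0 9 0 0 0 0; 0 0 9 0 0 0 0"}}

```text
t: 62.35
eef_pos: [0.6324, -0.396, 0.106]
ee_rot: [-3.141, -0.008, -0.332]
force: [-4.1, 3.7, -2.2]
width: 0.0478
gripper_force: 25.0
```

{"op": "move_arm", "data": {"rows": "0 0 9 0 0 0 0; 0 0 9 0 0 0 0; 0 0 9 0 0 0 0; 0 0 9 0 0 0 0; 0 0 9 0 0 0 0; 0 0 9 0 0 0 0; 0 0 9 0 0 0 0; 0 0 9 0 0 0 0"}}

```text
t: 63.35
eef_pos: [0.6327, -0.3958, 0.106]
ee_rot: [-3.134, -0.002, -1.588]
force: [-2.7, 5.2, -1.4]
width: 0.0477
gripper_force: 25.0
```

{"op": "move_arm", "data": {"rows": "0 0 9 0 0 0 0; 0 0 9 0 0 0 0; 0 0 9 0 0 0 0; 0 0 9 0 0 0 0; 0 0 9 0 0 0 0; 0 0 9 0 0 0 0; 0 0 0 0 0 0 0"}}

```text
t: 64.22
eef_pos: [0.6329, -0.396, 0.106]
ee_rot: [-3.135, 0.005, -2.524]
force: [-2.6, 4.7, -0.9]
width: 0.0475
gripper_force: 25.0
```

```bash
python3 g.py
```

```text
pred [416.  15.] dial [412.9  56.6] [  301     0   232   132 22991]
dial circle 0.5170923471450806 -0.4287585914134979 0.04975863918662071 ellipse ((517.3609008789062, -428.58880615234375), (98.55339813232422, 99.05499267578125), 23.1119441986084)
needle 141 angle 9.702051849004697 coh 0.7526845146406722 rmax 0.03700583710929151
   blob 32 -48.0 0.034
   blob 23 -21.3 0.0337
   blob 22 5.4 0.0337
   blob 42 59.5 0.0331
   blob 22 32.4 0.0334
needle-out 136 angle 7.5791273641712325 coh 0.7571072705285469 rmax 0.03700583710929151
red 0 angle nan coh nan rmax 0
[ 0.63293809 -0.39595104  0.10605135] [-3.13465947  0.00507857 -2.52222898]g.py:14: RuntimeWarning: Mean of empty slice.
  k=m&(rad>lo)&(rad<hi); d=G[k]/rad[k][:,None]; a=d.mean(0); print(nm,k.sum(),"angle",np.degrees(np.arctan2(a[1],a[0])),"coh",np.linalg.norm(a),"rmax",rad[k].max() if k.any() else 0)
  ret = um.true_divide(
```

{"op": "move_arm", "data": {"rows": "0 0 0 0 0 0 0.06; 0 0 0 0 0 0 0.06; 0 0 0 0 0 0 0.06; 0 0 0 0 0 -0.06 0.06; 0 0 0 0 0 -0.06 0.06; 0 0 0 0 0 -0.06 0.06; 0 0 0 0 0 0 0.06; 0 0 0 0 0 0 0.06"}}

```text
t: 65.28
eef_pos: [0.6316, -0.3962, 0.2856]
ee_rot: [-3.133, 0.006, -2.524]
force: [-0.6, -0.1, -1.0]
width: 0.0598
gripper_force: 0.0
```

```bash
cat > g2.py <<'E'
from h import *
T=wcam(); p,_=arm.grab_frame("wrist"); cv2.imwrite("pics/wg2.png",p)
C=np.array([.517,-.4287,.094]); N=240; th=np.radians(np.arange(0,360,.5)); rr=np.linspace(.012,.054,85)
P=np.array([[C+[r*np.cos(a),r*np.sin(a),0] for r in rr] for a in th]).reshape(-1,3)
uv=proj("wrist",P,T).astype(np.float32).reshape(len(th),len(rr),2)
I=cv2.remap(p,uv[...,0],uv[...,1],cv2.INTER_LINEAR); V=I.max(2).astype(float)
print("visible",uv[...,1].min(),uv[...,0].min(),uv[...,0].max(),uv[...,1].max())
ctr=(rr>.016)&(rr<.028)   # inside the ticks' radius
prof=V[:,ctr].mean(1); k=prof.argmin(); w=np.clip(prof.min()+60-prof,0,None); w[(np.abs((np.arange(720)-k+360)%720-360)>12)]=0
a=np.angle((w*np.exp(1j*th)).sum()); print("needle",np.degrees(a),"min",prof.min(),"med",np.median(prof))
h=hsv(I); red=((h[...,0]<8)|(h[...,0]>172))&(h[...,1]>120)&(h[...,2]>90); n=red.sum(1); b=np.angle((n*np.exp(1j*th)).sum()); print("red",np.degrees(b),n.sum(),rr[red.any(0)][[0,-1]])
s=prof.copy(); s[np.abs((np.arange(720)-k+360)%720-360)<30]=255; print("2nd dark",s.min(),th[s.argmin()]*57.3)
print("needle to mark cw deg",np.degrees((a-b)%(2*np.pi)),"tool",tool()[:3,3],arm.get_state()["ee_rot"])
E
python3 g2.py
```

```text
visible -8.396154 307.34027 423.86536 117.2339
needle -106.17283546782114 min 72.04166666666667 med 237.66666666666666
red -119.03807977059205 302 [0.0385 0.051 ]
2nd dark 225.45833333333334 267.01966759186445
needle to mark cw deg 12.865244302770904 tool [ 0.63128502 -0.39600828  0.28437172] [-3.13468447  0.00474315 -2.52448019]
```

{"op": "move_arm", "data": {"rows": "0 0 0 0 0 0.06 0.06; 0 0 0 0 0 0.06 0.06; 0 0 0 0 0 0.058 0.06; 0 0 0 0 0 0 0; 0 0 0 0 0 0 0; 0 0 0 0 0 0 0; 0 0 0 0 0 0 0"}}

```text
t: 66.2
eef_pos: [0.6324, -0.3964, 0.1072]
ee_rot: [-3.135, 0.005, -2.525]
force: [-2.2, 1.8, -14.3]
width: 0.0477
gripper_force: 24.9
```

{"op": "move_arm", "data": {"rows": "0 0 5.5 0 0 0 0; 0 0 5.5 0 0 0 0; 0 0 5 0 0 0 0; 0 0 0 0 0 0 0; 0 0 0 0 0 0 0"}}

```text
t: 66.82
eef_pos: [0.6323, -0.3963, 0.1072]
ee_rot: [-3.137, 0.006, -2.802]
force: [-4.4, 2.4, -13.2]
width: 0.0473
gripper_force: 24.9
```

Release, rise, measure.

{"op": "move_arm", "data": {"rows": "0 0 0 0 0 0 0.06; 0 0 0 0 0 0 0.06; 0 0 0 0 0 0 0.06; 0 0 0 0 0 -0.06 0.06; 0 0 0 0 0 -0.06 0.06; 0 0 0 0 0 -0.06 0.06; 0 0 0 0 0 0 0.06; 0 0 0 0 0 0 0.06"}}

```text
t: 67.82
eef_pos: [0.6319, -0.3963, 0.2883]
ee_rot: [-3.134, 0.009, -2.804]
force: [-0.5, 0.2, -1.1]
width: 0.0599
gripper_force: 0.0
```

```bash
python3 g2.py; python3 d.py | tail -4
python3 - <<'E'
from h import *
t,_=arm.grab_frame("top"); cv2.imwrite("pics/tend.png",t)
a=cv2.imread("pics/top0.png")
h=hsv(t); m=(abs(h[...,0].astype(int)-112)<12)&(h[...,1]>90)&(h[...,2]>50)
for c,st,mm in blobs(m,40):
    if 100<c[0]<380 and 120<c[1]<300: print("blue",c.round(1),st)
d=cv2.absdiff(t,a).max(2); m=(d>45)
for c,st,mm in blobs(m,60): print("changed",c.round(),st)
E
```

```text
visible -17.541462 272.60522 388.86105 108.93533
needle -118.7762504482836 min 75.29166666666667 med 238.04166666666666
red -119.0583644757838 257 [0.039 0.051]
2nd dark 216.83333333333334 254.51874682445506
needle to mark cw deg 0.2821140275001909 tool [ 0.6314706  -0.39606501  0.28694481] [-3.1355269   0.00717492 -2.80359522]
dark [395.2 105.2] [394 100   5  15  44]
dark [500.7 131.2] [480 128  40  11 141]
dark [453.2 144. ] [446 132  17  25  58]
dark [406.6 186.1] [399 179  16  17  47]
blue [207.8 192.6] [194 183  29  21 256]
blue [193.9 216.8] [180 207  29  21 261]
blue [359.4 239.8] [351 231  18  18 220]
changed [328. 198.] [  197    65   273   320 20829]
changed [621. 227.] [ 585  171   55  117 3205]
changed [221. 200.] [215 195  13  12  80]
changed [402. 321.] [  304   213   238   187 12101]
changed [207. 225.] [201 219  12  13  73]
changed [521. 273.] [501 263  39  18 179]
changed [489. 281.] [482 277  14  10  65]
changed [587. 318.] [ 551  276   89   74 1493]
changed [522. 319.] [507 282  44  60 554]
changed [490. 307.] [478 293  29  30 368]
changed [267. 338.] [246 311  56  45 814]
changed [268. 319.] [260 313  27  15 182]
changed [486. 330.] [463 322  39  16 340]
changed [276. 328.] [269 324  14   9  71]
changed [309. 363.] [306 356   9  19  78]
changed [284. 398.] [268 396  31   4  68]
```

Run:
```python
from h import *
e=[ray("top",c,.065)[0]-CR[i] for i,c in enumerate([(207.8,192.6),(193.9,216.8)])]
ok=True
for d in e: print("along,across mm",d@CX*1000,d@CY*1000); ok&=abs(d@CX)<.009 and abs(d@CY)<.006
t,_=arm.grab_frame("top"); h=hsv(t); m=(abs(h[...,0].astype(int)-112)<12)&(h[...,1]>90)&(h[...,2]>50)
for c,st,mm in blobs(m,200):
    if 150<c[0]<230 and 170<c[1]<240:
        ys,xs=np.nonzero(mm); q=ray("top",np.c_[xs,ys],.065)[:,:2]; w,v=np.linalg.eigh(np.cov(q.T)); print(np.degrees(np.arctan2(v[1,1],v[0,1]))%180,np.sqrt(w)*3.46)
print(ok)
if ok: print(arm.job_done())
```

```text
along,across mm 4.577542479151782 1.0550862252148319
along,across mm 4.803781566234919 1.2509773839077039
62.72222792462809 [0.02875834 0.10409476]
61.8130031071633 [0.0290216  0.10462738]
True
the job is handed in; nothing more can be done
None
```

The job is handed in: the two valves I found on the bench lie in the right-hand and middle cradles with their heads at the nozzles, the door reads fully shut in the camera check, and the needle is within 0.3° of the red mark. On the first try the door slipped from the grip and sank back before its stay locked.

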